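# Pack the cookie tray and clip its gate shut

### The arm

A 7-joint arm with a two-finger parallel gripper is mounted at the origin on the work surface. World frame = base frame: x ahead of the robot, y to its left, z up, the work surface at z = 0. Lengths are in m, angles in rad, forces in N, time in s.
With the tool pointing down it reaches from about 0.35 to 0.9 m from the base axis. Payload 8.1 kg.
Tool frame: the origin (TCP) lies at the very end of the fingers, on their centre line; the grasp point (between the pads) lies 19 mm behind it (r.tcp_to_grasp is the distance from the TCP to the grasp point, in m); z points along the fingers, y is the line along which they close (so a half turn about z gives the same grasp; the last joint's range is limited). The gripper opens to 92 mm and grips with 3 to 60 N. Pads are 19 mm wide; open, the fingers measure 130 mm over their backs; the gripper's body (75 mm by 190 mm) begins 47 mm behind the grasp point.
Start: joints at [1.075, 0.434, 0.025, 1.573, -0.012, 1.134, -0.075], TCP at [0.239, -0.577, 0.227] pointing down, gripper open.
Joint ranges: [-2.62, 2.62], [-0.44, 2.09], [-1.27, 1.32], [0.08, 2.57], [-1.32, 4.46], [0.12, 2], [-2.74, 2.74]. Speed limits (rad/s): [2.22, 2.22, 3.01, 3.01, 3.14, 3.14, 3.14].

### API

Orientations are given as a rotation vector (axis times angle).
In Python, from station import r gives the robot as it stands. The module is installed in compiled form; this text tells all that it offers.
- The arm moves only by the tool send_rows, never from a script. Its argument "series" is a list that holds one entry, the list of rows, each a list of 5 numbers: the opening, from -1 (shut) to 1 (fully open), then the shift along the tool's x, y, z normalised to -1 to 1, where 1 is 0.04 m, then the turn about the tool's z normalised to -1 to 1, where 1 is 0.1 rad. A call has 1 to 5 rows; each row shifts and turns the commanded pose from where the row before left it, along the tool's axes as they then stand; what a row does not reach is not made up. A row lasts 1/8 s, in which the tool goes at most 62.5 mm and 10.7 degrees, less where a joint would pass 70% of its speed; a pose out of reach is approached as far as the arm can. A call with a number of a shift or a turn outside -1 to 1 is refused whole. A call with a gripper value outside its range is refused whole. The fingers move at their own pace and stop on an object; "force" is the grip in N (left out, the last holds). Time passes only in rows, so rows that do not move let the fingers close. It gives the time, the measured TCP pose, the force, the opening and the grip force at its end, in the units of the state.
- r.get_state(): the state, without advancing time (a new reading comes with each control period).
- r.camera(name): name is "scene" or "top" or "wrist"; returns (picture, depth): 400x640x3 uint8, red, green, blue; 400x640 float32, m along the optical axis (not along the pixel's ray), 0 where there is no reading.
- r.camera_info(name): a dict with "fov_y" (degrees; the focal length in pixels is half the picture's height over the tangent of half this angle, whatever the lens; pixels are square), "cx", "cy" (the principal point, pixels), "xyz" and "orientation" of the camera in the world. Camera axes: x right, y down, z forward; pixel columns grow to the right and rows downward; lengths in m; the calibration is good to about 2 mm. The wrist camera is an equidistant fisheye: a pixel r from the principal point sees the ray r / f radians off the axis. A picture is of the moment at which its call begins: read the wrist's pose just before it. camera_info takes no time and is no camera call; for the wrist camera it gives the pose at the moment of the call.
- r.close_job(): hands the job in; it is judged then, once.
The state is a dict: "clock": time; "qpos": joint angles; "qd": joint speeds; "joint_torque": joint torques, N m; "position": TCP position; "orientation": TCP orientation; "contact_force": force on the tool from outside, world axes, zero at the start; "moment": the same for the moment, N m; "grip_width": finger opening in m; "finger_force": force on a finger pad.
Only numpy, scipy, OpenCV 4.12 (cv2) and the standard library are available. Lean on these libraries where they do the work, as an engineer would, in place of code of your own. Each camera call takes 0.05 s, during which the arm holds its last target. There are 200 camera calls.

### The job

Make up the cookie tray: lay every cookie that is on the cooling sheet flat in a pocket of the white tray, one to a pocket and lengthways along the pocket. Close the tray's open end by standing the one gate board that fills the slot in front of the end plate, right down in the slot, and fasten it with both sprung clips from the rail, one on each side of its grip tab, each gripping the board and the end plate together from above. Leave the other two boards in their rack and knock nothing over.

Things in the scene. Friction and masses are not known exactly. Their poses are not given: they have to be found in the camera images.
- tray: White tray 166 x 284 mm, fixed; origin under it, z up. Floor 8 mm thick. Six pockets, 2 along x by 3 along y, ribs 9 mm above the floor. At its -y end a plywood end plate (6 mm thick, inner face y=-115 mm, top 80 mm above the floor), then the 14 mm gate slot, then a lip 28 mm high that flares to 36 mm above the floor and towards +y. Corner posts 50 mm high end the slot.
- pocket0 (a point): Centre of the floor of pocket 0, 65 mm wide (along tray x) by 80 mm long (along tray y) inside; axes as the tray's.
- pocket1 (a point): Centre of the floor of pocket 1, 65 mm wide (along tray x) by 80 mm long (along tray y) inside; axes as the tray's.
- pocket2 (a point): Centre of the floor of pocket 2, 65 mm wide (along tray x) by 80 mm long (along tray y) inside; axes as the tray's.
- pocket3 (a point): Centre of the floor of pocket 3, 65 mm wide (along tray x) by 80 mm long (along tray y) inside; axes as the tray's.
- pocket4 (a point): Centre of the floor of pocket 4, 65 mm wide (along tray x) by 80 mm long (along tray y) inside; axes as the tray's.
- pocket5 (a point): Centre of the floor of pocket 5, 65 mm wide (along tray x) by 80 mm long (along tray y) inside; axes as the tray's.
- gate_slot (a point): Centre of the floor of the gate slot, 152 mm long along x, 14 mm wide along y (end plate on the -y side); axes as the tray's.
- cookie0: A folded, golden-brown fortune cookie, rigid, 68 mm long, 36 mm wide, 37 mm high, 30 g, lying on the dark cooling sheet (4 mm thick). Origin: middle of its underside; x along its length, y across, z up. None if it is not there this time.
- cookie1: A folded, golden-brown fortune cookie, rigid, 68 mm long, 36 mm wide, 37 mm high, 30 g, lying on the dark cooling sheet (4 mm thick). Origin: middle of its underside; x along its length, y across, z up. None if it is not there this time.
- cookie2: A folded, golden-brown fortune cookie, rigid, 68 mm long, 36 mm wide, 37 mm high, 30 g, lying on the dark cooling sheet (4 mm thick). Origin: middle of its underside; x along its length, y across, z up. None if it is not there this time.
- cookie3: A folded, golden-brown fortune cookie, rigid, 68 mm long, 36 mm wide, 37 mm high, 30 g, lying on the dark cooling sheet (4 mm thick). Origin: middle of its underside; x along its length, y across, z up. None if it is not there this time.
- cookie4: A folded, golden-brown fortune cookie, rigid, 68 mm long, 36 mm wide, 37 mm high, 30 g, lying on the dark cooling sheet (4 mm thick). Origin: middle of its underside; x along its length, y across, z up. None if it is not there this time.
- board_short: A 100 mm long plywood gate board, 10 mm thick, on edge in a slot of the rack: 90 mm high, plus a grip tab (36 mm wide, 10 mm thick) rising 32 mm from the middle of its top edge. Origin: middle of its underside; x along it, y through it, z up. The three boards differ only in length.
- board_mid: A 136 mm long plywood gate board, 10 mm thick, on edge in a slot of the rack: 90 mm high, plus a grip tab (36 mm wide, 10 mm thick) rising 32 mm from the middle of its top edge. Origin: middle of its underside; x along it, y through it, z up. The three boards differ only in length.
- board_long: A 172 mm long plywood gate board, 10 mm thick, on edge in a slot of the rack: 90 mm high, plus a grip tab (36 mm wide, 10 mm thick) rising 32 mm from the middle of its top edge. Origin: middle of its underside; x along it, y through it, z up. The three boards differ only in length.
- clip1: Sprung steel clip, 28 mm wide, upright astride the clip rail (6 mm plate, top at 60 mm). Origin: its hinge barrel (12 mm thick, axis y). Jaws point down, tips 50 mm below the origin. Handles point up, ending in rubber bars 40 mm above the origin, 62 mm over all. Squeezing the bars along x to 27 mm (6 to 13 N) opens the jaws from 4 to 39 mm; let go, they spring shut.
- clip1_jaw (a joint): Angle of one jaw of clip1: 0 shut (4 mm between the tips), about 0.02 on the rail, about 0.13 when gripping 16 mm, 0.40 wide open (39 mm).
- clip2: Sprung steel clip, 28 mm wide, upright astride the clip rail (6 mm plate, top at 60 mm). Origin: its hinge barrel (12 mm thick, axis y). Jaws point down, tips 50 mm below the origin. Handles point up, ending in rubber bars 40 mm above the origin, 62 mm over all. Squeezing the bars along x to 27 mm (6 to 13 N) opens the jaws from 4 to 39 mm; let go, they spring shut.
- clip2_jaw (a joint): Angle of one jaw of clip2: 0 shut (4 mm between the tips), about 0.02 on the rail, about 0.13 when gripping 16 mm, 0.40 wide open (39 mm).
- bowl: Small blue ceramic bowl, 110 mm across, 55 mm high, a bystander. Origin: middle of its underside, z up.
- mug: White mug, 76 mm across, 85 mm high, a bystander. Origin: middle of its underside, z up.
- jar: Jar with steel lid, 72 mm across, 110 mm high, a bystander. Origin: middle of its underside, z up.
Mind the look-alikes: they are no part of the job. What is shaped like the cookie4 but red is not meant. What is shaped like the cookie1 but blue is not meant.

How it is judged:
On the way, in this order (a step that is already met when the one before it is completed fails the run):
1. the gate board of the right length stands down in the tray's slot (x of board_mid in the frame of gate_slot between -0.012 and 0.012 m and y of board_mid in the frame of gate_slot between -0.006 and 0.006 m and z of board_mid in the frame of gate_slot between -0.006 and 0.006 m and angle between board_mid's own z axis and vertical below 0.12 rad), for 0.2 s.
2. both clips grip the board and the end plate, one on each side of the tab (contact force between each of clip1, clip2 and board_mid above 1 N and contact force between each of clip1, clip2 and tray above 1 N and angle between each of clip1, clip2's own z axis and vertical below 0.3 rad and ((x of clip1 in the frame of gate_slot below -0.02 m and x of clip2 in the frame of gate_slot above 0.02 m) or (x of clip1 in the frame of gate_slot above 0.02 m and x of clip2 in the frame of gate_slot below -0.02 m))), for 0.2 s.
At the end, for the whole second after the job is handed in: Each cookie flat on a pocket floor (21 mm across, 15 mm along, 0.4 rad); 136 mm board on the slot floor (12 mm along, 6 mm across and up, tilt 0.12 rad); both clips upright (0.3 rad), pressing on board and end plate, over 20 mm each side of the middle; other boards moved under 30 mm; at rest (all of step 1 and all of step 2 and ((x of cookie0 in the frame of pocket0 between -0.021 and 0.021 m and y of cookie0 in the frame of pocket0 between -0.015 and 0.015 m and z of cookie0 in the frame of pocket0 between -0.006 and 0.006 m) or (x of cookie0 in the frame of pocket1 between -0.021 and 0.021 m and y of cookie0 in the frame of pocket1 between -0.015 and 0.015 m and z of cookie0 in the frame of pocket1 between -0.006 and 0.006 m) or (x of cookie0 in the frame of pocket2 between -0.021 and 0.021 m and y of cookie0 in the frame of pocket2 between -0.015 and 0.015 m and z of cookie0 in the frame of pocket2 between -0.006 and 0.006 m) or (x of cookie0 in the frame of pocket3 between -0.021 and 0.021 m and y of cookie0 in the frame of pocket3 between -0.015 and 0.015 m and z of cookie0 in the frame of pocket3 between -0.006 and 0.006 m) or (x of cookie0 in the frame of pocket4 between -0.021 and 0.021 m and y of cookie0 in the frame of pocket4 between -0.015 and 0.015 m and z of cookie0 in the frame of pocket4 between -0.006 and 0.006 m) or (x of cookie0 in the frame of pocket5 between -0.021 and 0.021 m and y of cookie0 in the frame of pocket5 between -0.015 and 0.015 m and z of cookie0 in the frame of pocket5 between -0.006 and 0.006 m)) and angle between the x axis of each of cookie0, cookie1, cookie2, cookie3, cookie4 and the y axis of tray, either way round below 0.4 rad and angle between each of cookie0, cookie1, cookie2, cookie3, cookie4's own z axis and vertical below 0.15 rad and linear speed of each of cookie0, cookie1, cookie2, cookie3, cookie4, board_mid, clip1, clip2 below 0.03 m/s and ((x of cookie1 in the frame of pocket0 between -0.021 and 0.021 m and y of cookie1 in the frame of pocket0 between -0.015 and 0.015 m and z of cookie1 in the frame of pocket0 between -0.006 and 0.006 m) or (x of cookie1 in the frame of pocket1 between -0.021 and 0.021 m and y of cookie1 in the frame of pocket1 between -0.015 and 0.015 m and z of cookie1 in the frame of pocket1 between -0.006 and 0.006 m) or (x of cookie1 in the frame of pocket2 between -0.021 and 0.021 m and y of cookie1 in the frame of pocket2 between -0.015 and 0.015 m and z of cookie1 in the frame of pocket2 between -0.006 and 0.006 m) or (x of cookie1 in the frame of pocket3 between -0.021 and 0.021 m and y of cookie1 in the frame of pocket3 between -0.015 and 0.015 m and z of cookie1 in the frame of pocket3 between -0.006 and 0.006 m) or (x of cookie1 in the frame of pocket4 between -0.021 and 0.021 m and y of cookie1 in the frame of pocket4 between -0.015 and 0.015 m and z of cookie1 in the frame of pocket4 between -0.006 and 0.006 m) or (x of cookie1 in the frame of pocket5 between -0.021 and 0.021 m and y of cookie1 in the frame of pocket5 between -0.015 and 0.015 m and z of cookie1 in the frame of pocket5 between -0.006 and 0.006 m)) and ((x of cookie2 in the frame of pocket0 between -0.021 and 0.021 m and y of cookie2 in the frame of pocket0 between -0.015 and 0.015 m and z of cookie2 in the frame of pocket0 between -0.006 and 0.006 m) or (x of cookie2 in the frame of pocket1 between -0.021 and 0.021 m and y of cookie2 in the frame of pocket1 between -0.015 and 0.015 m and z of cookie2 in the frame of pocket1 between -0.006 and 0.006 m) or (x of cookie2 in the frame of pocket2 between -0.021 and 0.021 m and y of cookie2 in the frame of pocket2 between -0.015 and 0.015 m and z of cookie2 in the frame of pocket2 between -0.006 and 0.006 m) or (x of cookie2 in the frame of pocket3 between -0.021 and 0.021 m and y of cookie2 in the frame of pocket3 between -0.015 and 0.015 m and z of cookie2 in the frame of pocket3 between -0.006 and 0.006 m) or (x of cookie2 in the frame of pocket4 between -0.021 and 0.021 m and y of cookie2 in the frame of pocket4 between -0.015 and 0.015 m and z of cookie2 in the frame of pocket4 between -0.006 and 0.006 m) or (x of cookie2 in the frame of pocket5 between -0.021 and 0.021 m and y of cookie2 in the frame of pocket5 between -0.015 and 0.015 m and z of cookie2 in the frame of pocket5 between -0.006 and 0.006 m)) and ((x of cookie3 in the frame of pocket0 between -0.021 and 0.021 m and y of cookie3 in the frame of pocket0 between -0.015 and 0.015 m and z of cookie3 in the frame of pocket0 between -0.006 and 0.006 m) or (x of cookie3 in the frame of pocket1 between -0.021 and 0.021 m and y of cookie3 in the frame of pocket1 between -0.015 and 0.015 m and z of cookie3 in the frame of pocket1 between -0.006 and 0.006 m) or (x of cookie3 in the frame of pocket2 between -0.021 and 0.021 m and y of cookie3 in the frame of pocket2 between -0.015 and 0.015 m and z of cookie3 in the frame of pocket2 between -0.006 and 0.006 m) or (x of cookie3 in the frame of pocket3 between -0.021 and 0.021 m and y of cookie3 in the frame of pocket3 between -0.015 and 0.015 m and z of cookie3 in the frame of pocket3 between -0.006 and 0.006 m) or (x of cookie3 in the frame of pocket4 between -0.021 and 0.021 m and y of cookie3 in the frame of pocket4 between -0.015 and 0.015 m and z of cookie3 in the frame of pocket4 between -0.006 and 0.006 m) or (x of cookie3 in the frame of pocket5 between -0.021 and 0.021 m and y of cookie3 in the frame of pocket5 between -0.015 and 0.015 m and z of cookie3 in the frame of pocket5 between -0.006 and 0.006 m)) and ((x of cookie4 in the frame of pocket0 between -0.021 and 0.021 m and y of cookie4 in the frame of pocket0 between -0.015 and 0.015 m and z of cookie4 in the frame of pocket0 between -0.006 and 0.006 m) or (x of cookie4 in the frame of pocket1 between -0.021 and 0.021 m and y of cookie4 in the frame of pocket1 between -0.015 and 0.015 m and z of cookie4 in the frame of pocket1 between -0.006 and 0.006 m) or (x of cookie4 in the frame of pocket2 between -0.021 and 0.021 m and y of cookie4 in the frame of pocket2 between -0.015 and 0.015 m and z of cookie4 in the frame of pocket2 between -0.006 and 0.006 m) or (x of cookie4 in the frame of pocket3 between -0.021 and 0.021 m and y of cookie4 in the frame of pocket3 between -0.015 and 0.015 m and z of cookie4 in the frame of pocket3 between -0.006 and 0.006 m) or (x of cookie4 in the frame of pocket4 between -0.021 and 0.021 m and y of cookie4 in the frame of pocket4 between -0.015 and 0.015 m and z of cookie4 in the frame of pocket4 between -0.006 and 0.006 m) or (x of cookie4 in the frame of pocket5 between -0.021 and 0.021 m and y of cookie4 in the frame of pocket5 between -0.015 and 0.015 m and z of cookie4 in the frame of pocket5 between -0.006 and 0.006 m)) and distance of each of board_short, board_long from where it was at the start of the episode below 0.03 m); the robot touches nothing.
It fails at once if the bowl is knocked over (angle between bowl's own z axis and vertical above 0.7 rad).
It fails at once if the mug is knocked over (angle between mug's own z axis and vertical above 0.7 rad).
It fails at once if the jar is knocked over (angle between jar's own z axis and vertical above 0.7 rad).
Of cookie0, cookie1, cookie2, cookie3, cookie4 only 3 to 5 are there at a start; the rules pass over those that are not, and their reading is None.
At some moment in a run one of cookie0, cookie1, cookie2, cookie3, cookie4 may be knocked a few centimetres aside while the robot is not near it.
It also fails if it takes over 210 s, if anything falls off the work surface, if the arm or the gripper's body presses on something with over 40 N, if the wrist force passes 120 N, or if a joint passes its speed limit or range.

## Working session

There is one attempt and no reset: what is moved stays moved. The work goes in short steps, Python scripts to look and compute and a tool call to move; the robot and the scene stay as the last step left them, time stands still between calls to the robot, and variables do not carry over. Pictures are saved under pics/ and viewed, at most 14 in all, crops included, and the job is handed in when it is done.

Besides the shell and the picture viewer there is one more tool, called after "Call:" as name(argument=value, ...) on one line, values as JSON. send_rows: Moves the arm, as the interface text tells. Its arguments: {"type":"object","properties":{"series":{"type":"array","items":{"type":"array","items":{"type":"array","items":{"type":"number","minimum":-1,"maximum":1}}}},"force":{"type":"number"}},"required":["series"]}

```bash
mkdir -p pics
cat > h.py <<'E'
import numpy as np, cv2
from scipy.spatial.transform import Rotation as R
from station import r
def cam(n):
    i=r.camera_info(n); p,d=r.camera(n); return p,d,i
def Rm(i):
    o=np.array(i["orientation"],float)
    return R.from_rotvec(o).as_matrix() if o.shape==(3,) else o
def f(i): return 200/np.tan(np.radians(i["fov_y"])/2)
def cloud(d,i,fish=False):
    v,u=np.mgrid[0:d.shape[0],0:d.shape[1]]
    x=(u-i["cx"])/f(i); y=(v-i["cy"])/f(i)
    if fish:
        t=np.hypot(x,y); s=np.where(t>1e-9,np.tan(np.minimum(t,1.5))/np.maximum(t,1e-9),1); x=x*s;y=y*s
    P=np.stack([x*d,y*d,d],-1)
    return P@Rm(i).T+np.array(i["xyz"])
def save(n,p): cv2.imwrite("pics/"+n+".png",p[:,:,::-1])
E
python3 - <<'E'
from h import *
s=r.get_state(); print(s)
for n in("scene","top","wrist"):
    p,d,i=cam(n); print(n,i,(d>0).mean()); save(n+"0",p); np.savez("c_"+n,p=p,d=d)
E
```

```text
{'clock': 0.0, 'qpos': array([ 1.07539796,  0.43520651,  0.02496039,  1.57409647, -0.01162128,
        1.13400927, -0.07510635]), 'qd': array([-0.00125452, -0.0005949 , -0.0007383 , -0.00043629, -0.0018639 ,
       -0.00148555,  0.00064857]), 'joint_torque': array([ 8.73720473e-04, -6.67830205e+01,  9.85529758e-01, -3.14469194e+01,
       -6.05122838e-02,  4.29639663e-02,  1.71322035e-04]), 'position': array([ 0.23899665, -0.57694   ,  0.2259553 ]), 'orientation': array([-3.07973217e+00, -6.12637693e-01,  6.62757639e-04]), 'contact_force': array([-0.06240298,  0.99687555, -0.12181596]), 'moment': array([0.00387975, 0.00853382, 0.02175043]), 'finger_force': 0.0, 'grip_width': 0.09170104768247407}
scene {'fov_y': 57.50392853574584, 'cx': 323.42887470933175, 'cy': 204.63495963103006, 'xyz': array([ 1.18679179, -0.2816312 ,  0.71984244]), 'orientation': array([-2.09628469, -1.18241687,  0.50332165])} 0.99608984375
top {'fov_y': 42.70713801312667, 'cx': 329.0171794552366, 'cy': 191.1016961186388, 'xyz': array([0.3835575 , 0.06386921, 1.32576241]), 'orientation': array([-2.14700979,  2.11259893, -0.23817252])} 0.9960546875
wrist {'fov_y': 65.70646984690485, 'cx': 320.1127624334465, 'cy': 204.0213544133198, 'xyz': array([ 0.31130774, -0.54764961,  0.38443029]), 'orientation': array([ 2.40347215, -1.60458508, -0.23773553])} 0.995515625
```

View pics/top0.png

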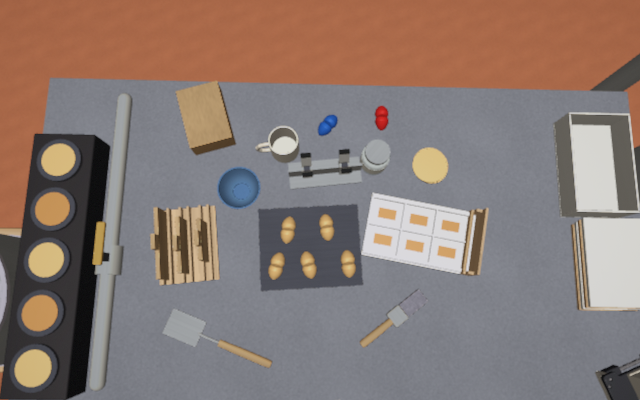

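View pics/scene0.png

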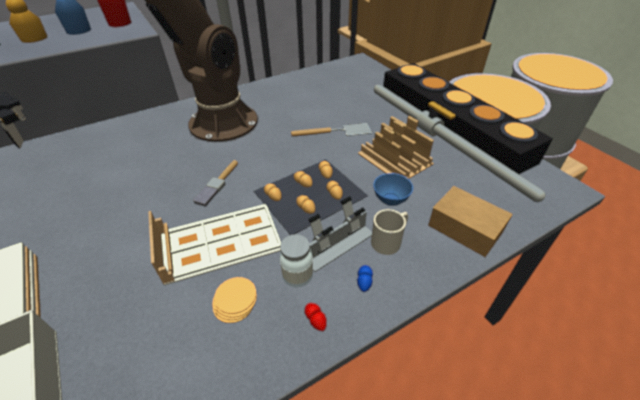

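The top view has +x up and +y left. Five cookies sit on the sheet at about (288,230), (327,227), (276,266), (308,265) and (348,264). The tray is at (425,233) with its end plate at (480,240), the board rack at (185,245), and the clips at (307,165) and (345,160), with the jar at (376,156) and the mug at (284,143).

Run:
```python
from h import *
for n in("top","scene"):
    z=np.load(f"c_{n}.npz"); p,d=z["p"],z["d"]; i=r.camera_info(n); P=cloud(d,i)
    hsv=cv2.cvtColor(p,cv2.COLOR_RGB2HSV)
    X,Y,Z=P[...,0],P[...,1],P[...,2]
    if n=="top":
        m=((hsv[...,0]>8)&(hsv[...,0]<25)&(hsv[...,1]>110)&(Z>.012)&(Z<.06)).astype(np.uint8)
        print("table z",np.median(Z[300:390,420:560]))
        m[:200]=0;m[300:]=0;m[:,:258]=0;m[:,365:]=0
        k,l,st,c=cv2.connectedComponentsWithStats(m)
        for j in range(1,k):
            if st[j,4]<60: continue
            s=l==j; q=P[s][:,:2]; c0=(q.min(0)+q.max(0))/2
            w,V=np.linalg.eigh(np.cov(q.T)); a=V[:,1]
            pr=(q-q.mean(0))@V
            ctr=q.mean(0)+V@((pr.max(0)+pr.min(0))/2)
            print("cookie",st[j,4],ctr.round(4),"ang",np.degrees(np.arctan2(a[1],a[0])).round(1),"ext",np.ptp(pr,axis=0).round(4),"zmax",P[s][:,2].max().round(4))
    # tray white
    for nm,(lo,hi),box in (("endplate/tall",(.06,.13),None),):
        t=((Z>lo)&(Z<hi)).astype(np.uint8)
        k,l,st,c=cv2.connectedComponentsWithStats(t)
        for j in range(1,k):
            if st[j,4]<15: continue
            q=P[l==j]
            print(n,nm,st[j],"med",np.median(q,0).round(3),"min",q.min(0).round(3),"max",q.max(0).round(3))
```

```text
table z -0.0002736584416550558
cookie 232 [0.5483 0.0363] ang -171.5 ext [0.0317 0.0652] zmax 0.0433
cookie 240 [0.5417 0.1352] ang 173.7 ext [0.0318 0.0662] zmax 0.0434
cookie 243 [ 0.4576 -0.0188] ang -173.6 ext [0.0333 0.0636] zmax 0.0479
cookie 245 [0.4504 0.1611] ang 165.6 ext [0.0331 0.0652] zmax 0.0427
cookie 247 [0.4533 0.0815] ang -165.5 ext [0.0325 0.0653] zmax 0.0434
top endplate/tall [ 176   81   57   69 2601] med [0.827 0.356 0.069] min [0.737 0.281 0.06 ] max [0.921 0.431 0.077]
top endplate/tall [  90   93   41  298 4002] med [0.48  0.563 0.066] min [0.156 0.535 0.06 ] max [0.884 0.594 0.129]
top endplate/tall [ 564  113   76  102 2142] med [ 0.723 -0.674  0.08 ] min [ 0.589 -0.745  0.06 ] max [ 0.85  -0.579  0.097]
top endplate/tall [257 126  42  32 336] med [0.752 0.157 0.079] min [0.721 0.112 0.06 ] max [0.797 0.217 0.091]
top endplate/tall [    0   134   102   266 18900] med [0.427 0.673 0.102] min [0.142 0.609 0.06 ] max [0.76  0.763 0.122]
top endplate/tall [360 140  31  31 709] med [ 0.72  -0.083  0.108] min [ 0.692 -0.121  0.06 ] max [ 0.759 -0.046  0.117]
top 
[... 2427 characters left out ...]
116   60   43 1394] med [0.51  0.392 0.091] min [0.408 0.332 0.06 ] max [0.582 0.461 0.13 ]
scene endplate/tall [ 432  186   81   56 2249] med [0.836 0.353 0.071] min [0.738 0.284 0.06 ] max [0.92  0.436 0.075]
scene endplate/tall [ 280  196   87   78 1805] med [ 0.722 -0.065  0.098] min [ 0.66  -0.119  0.06 ] max [0.765 0.14  0.116]
scene endplate/tall [373 209  35  31 577] med [0.759 0.154 0.076] min [0.721 0.114 0.06 ] max [0.797 0.219 0.089]
scene endplate/tall [148 211  15  60 362] med [ 0.531 -0.344  0.084] min [ 0.433 -0.36   0.06 ] max [ 0.598 -0.326  0.093]
scene endplate/tall [   0  242   46  158 3321] med [ 0.554 -0.611  0.072] min [ 0.358 -0.648  0.06 ] max [ 0.777 -0.578  0.094]
```

Run:
```python
from h import *
p=np.load("c_top.npz")["p"]
a=cv2.resize(p[195:300,140:230],None,fx=5,fy=5,interpolation=cv2.INTER_CUBIC)
b=cv2.resize(p[190:280,355:495],None,fx=5,fy=5,interpolation=cv2.INTER_CUBIC)
s=np.zeros((600,800,3),np.uint8)
a=cv2.resize(p[200:290,148:222],(370,450)); b=cv2.resize(p[205:277,430:490],(420,504))
s[:450,:370]=a; s[:504,380:800]=b
save("crop1",s)
```

```text
(no output)
```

View pics/crop1.png

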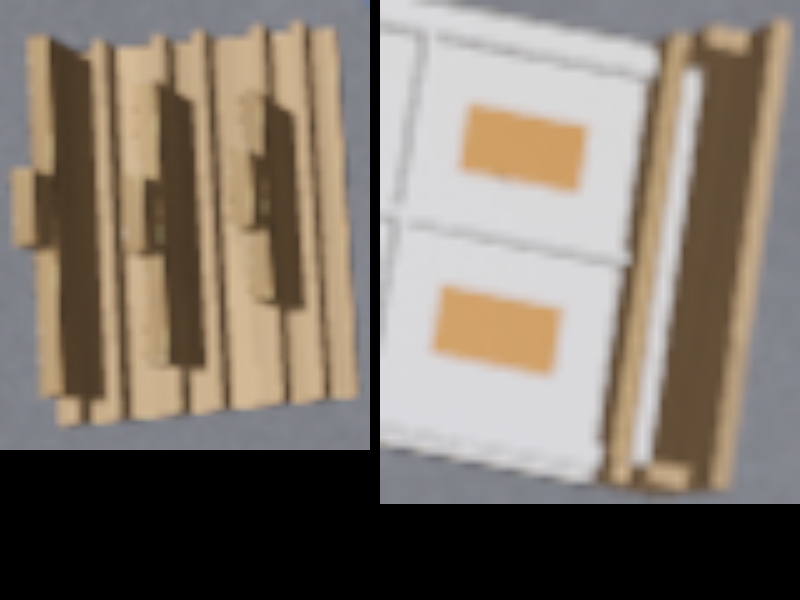

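Run:
```python
from h import *
def fit(q,nm):
    q=q[:,:2]; vx,vy,x0,y0=cv2.fitLine(q.astype(np.float32),cv2.DIST_HUBER,0,.001,.001).ravel()
    a=np.array([vx,vy]); n=np.array([-vy,vx]); o=np.array([x0,y0]); s=(q-o)@a; w=(q-o)@n
    lo,hi=np.percentile(s,[1,99]); print(nm,len(q),"mid",(o+a*(lo+hi)/2).round(4),"ang",np.degrees(np.arctan(vy/vx)).round(2),"len",(hi-lo).round(4),"wid",np.percentile(w,[3,97]).round(4))
for n in("top","scene"):
    z=np.load(f"c_{n}.npz"); p,d=z["p"],z["d"]; i=r.camera_info(n); P=cloud(d,i)
    X,Y,Z=P[...,0],P[...,1],P[...,2]; hsv=cv2.cvtColor(p,cv2.COLOR_RGB2HSV)
    box=lambda a,b,c,e,z0,z1:(X>a)&(X<b)&(Y>c)&(Y<e)&(Z>z0)&(Z<z1)
    fit(P[box(.4,.64,-.38,-.3,.083,.093)],n+" plate top")
    fit(P[box(.4,.64,.365,.41,.092,.103)],n+" mid top edge")
    fit(P[box(.4,.64,.365,.41,.126,.135)],n+" mid tab top")
    fit(P[box(.4,.64,.32,.36,.126,.135)],n+" short tab")
    fit(P[box(.4,.64,.42,.46,.126,.135)],n+" long tab")
    for nm,y0,y1 in(("clipA",-.035,.02),("clipB",.06,.125)):
        q=P[box(.64,.76,y0,y1,.1,.13)]; print(n,nm,len(q),"med",np.median(q,0).round(4),np.percentile(q,2,0).round(4),np.percentile(q,98,0).round(4)); 
        fit(P[box(.64,.76,y0,y1,.1,.13)],nm)
    if n=="top": fit(P[box(.62,.75,-.03,.15,.056,.063)],"rail")
    m=((hsv[...,0]>8)&(hsv[...,0]<22)&(hsv[...,1]>100)&box(.4,.65,-.32,-.02,.003,.014)).astype(np.uint8)
    k,l,st,c=cv2.connectedComponentsWithStats(m)
    for j in range(1,k):
        if st[j,4]>40:
            q=P[l==j]; print(n,"patch",q.mean(0).round(4),cv2.minAreaRect((q[:,:2]*1000).astype(np.float32)))
```

```text
top plate top 210 mid [ 0.5135 -0.3446] ang -10.28 len 0.1612 wid [-0.0036  0.0031]
top mid top edge 211 mid [0.4941 0.3893] ang 6.65 len 0.1339 wid [-0.0047  0.0057]
top mid tab top 66 mid [0.4936 0.3898] ang 6.23 len 0.0352 wid [-0.005   0.0046]
top short tab 62 mid [0.5057 0.3407] ang 9.06 len 0.0352 wid [-0.0046  0.0049]
top long tab 74 mid [0.4952 0.4401] ang 4.61 len 0.0347 wid [-0.0049  0.0054]
top clipA 107 med [ 0.72   -0.0052  0.1101] [ 0.6718 -0.02    0.1027] [0.7318 0.0094 0.1158]
clipA 107 mid [ 0.702  -0.0058] ang 6.97 len 0.0599 wid [-0.012   0.0124]
top clipB 104 med [0.7087 0.0885 0.1111] [0.6609 0.0752 0.1024] [0.7201 0.1032 0.116 ]
clipB 104 mid [0.6906 0.0887] ang 7.09 len 0.0599 wid [-0.0122  0.0118]
rail 107 mid [0.6962 0.0554] ang -83.29 len 0.1677 wid [-0.0046  0.0433]
top patch [ 0.5899 -0.1209  0.0081] ((589.6697387695312, -120.70545959472656), (42.160709381103516, 22.2735538482666), 79.72793579101562)
top patch [ 0.5749 -0.2036  0.008 ] ((574.7178955078125, -203.57461547851562), (42.84701156616211, 23.00636863708496), 78.86446380615234)
top patch [ 0.5605 -
[... 1412 characters left out ...]

scene patch [ 0.5064 -0.1901  0.01  ] ((506.2118835449219, -190.2591094970703), (42.48823165893555, 24.266124725341797), 82.30390167236328)
scene patch [ 0.4916 -0.2729  0.01  ] ((491.56646728515625, -272.84246826171875), (42.597129821777344, 23.84123992919922), 73.64361572265625)
scene patch [ 0.5886 -0.1198  0.0097] ((588.9682006835938, -119.29975128173828), (43.27992248535156, 25.152786254882812), 84.40867614746094)
scene patch [ 0.5742 -0.2021  0.0099] ((574.5413818359375, -202.3450469970703), (42.54518508911133, 24.20891761779785), 80.19216918945312)
scene patch [ 0.5595 -0.2848  0.0098] ((559.7935791015625, -284.25982666015625), (42.65151596069336, 22.731271743774414), 78.73681640625)
```

```bash
cat >> h.py <<'E'
import json
def pose():
    s=r.get_state(); M=R.from_rotvec(s["orientation"]).as_matrix()
    return np.array(s["position"]),np.degrees(np.arctan2(M[1,0],M[0,0])),s
def plan(legs):
    """legs: (x,y,z,tdeg,opening mm,settle rows); starts at measured pose"""
    p,t,s=pose(); p=p.copy(); t=np.radians(t); rows=[]
    print("at",p.round(4),"t",np.degrees(t).round(2),"clock",round(s["clock"],2),"w",round(s["grip_width"],4))
    for x,y,z,T,w,hold in legs:
        g=round(2*w/92-1,2); q=np.array([x,y,z]); T=np.radians(T)
        n=int(np.ceil(max(np.abs(q-p).max()/.036,np.linalg.norm(q-p)/.04,abs(T-t)/.0985,1e-9)))
        for k in range(n,0,-1):
            c,sn=np.cos(t),np.sin(t); M=np.array([[c,sn,0],[sn,-c,0],[0,0,-1]])
            u=np.round(M.T@((q-p)/k)/.04,2); a=np.round(-(T-t)/k/.1,2)
            p=p+M@u*.04; t=t-a*.1; rows.append([g,*u.tolist(),float(a)])
        rows+=[[g,0,0,0,0]]*hold
    rows=[[float(round(v,2)) for v in x] for x in rows]
    for k in range(0,len(rows),5): print(json.dumps([rows[k:k+5]]).replace(" ","").replace(".0,",",").replace(".0]","]").replace("-0,","0,").replace("-0]","0]"))
E
python3 -c "
from h import *
plan([(.4576,-.0188,.12,6.4,58,2)])"
```

```text
at [ 0.2391 -0.5771  0.2261] t 22.5 clock 0.15 w 0.0922
[[[0.26,0.65,-0.68,0.17,0.18],[0.26,0.64,-0.69,0.17,0.18],[0.26,0.62,-0.7,0.17,0.18],[0.26,0.61,-0.71,0.16,0.17],[0.26,0.6,-0.72,0.17,0.18]]]
[[[0.26,0.59,-0.73,0.16,0.17],[0.26,0.57,-0.74,0.17,0.18],[0.26,0.56,-0.75,0.16,0.17],[0.26,0.55,-0.76,0.17,0.18],[0.26,0.53,-0.77,0.16,0.17]]]
[[[0.26,0.52,-0.78,0.17,0.18],[0.26,0.51,-0.79,0.16,0.17],[0.26,0.5,-0.79,0.17,0.18],[0.26,0.48,-0.8,0.16,0.17],[0.26,0.47,-0.81,0.17,0.18]]]
[[[0.26,0.45,-0.82,0.16,0.17],[0.26,0,0,0,0],[0.26,0,0,0,0]]]
```

Call:
send_rows(series=[[[0.26, 0.65, -0.68, 0.17, 0.18], [0.26, 0.64, -0.69, 0.17, 0.18], [0.26, 0.62, -0.7, 0.17, 0.18], [0.26, 0.61, -0.71, 0.16, 0.17], [0.26, 0.6, -0.72, 0.17, 0.18]]], force=10)

```text
clock: 0.78
position: [0.3075, -0.4013, 0.1928]
orientation: [-3.105, -0.474, 0.0]
contact_force: [0.2, -1.0, -0.5]
grip_width: 0.0578
finger_force: 0.0
```

Call:
send_rows(series=[[[0.26, 0.59, -0.73, 0.16, 0.17], [0.26, 0.57, -0.74, 0.17, 0.18], [0.26, 0.56, -0.75, 0.16, 0.17], [0.26, 0.55, -0.76, 0.17, 0.18], [0.26, 0.53, -0.77, 0.16, 0.17]]])

```text
clock: 1.4
position: [0.3756, -0.227, 0.1601]
orientation: [3.123, 0.339, 0.0]
contact_force: [0.7, -0.6, -0.3]
grip_width: 0.058
finger_force: 0.0
```

Call:
send_rows(series=[[[0.26, 0.52, -0.78, 0.17, 0.18], [0.26, 0.51, -0.79, 0.16, 0.17], [0.26, 0.5, -0.79, 0.17, 0.18], [0.26, 0.48, -0.8, 0.16, 0.17], [0.26, 0.47, -0.81, 0.17, 0.18]]])

```text
clock: 2.02
position: [0.4446, -0.0529, 0.1269]
orientation: [3.135, 0.201, 0.0]
contact_force: [-0.1, 0.2, -0.1]
grip_width: 0.0577
finger_force: 0.0
```

Call:
send_rows(series=[[[0.26, 0.45, -0.82, 0.16, 0.17], [0.26, 0, 0, 0, 0], [0.26, 0, 0, 0, 0]]])

```text
clock: 2.4
position: [0.4576, -0.0197, 0.1206]
orientation: [3.136, 0.176, -0.001]
contact_force: [0.5, -0.5, 0.7]
grip_width: 0.0581
finger_force: 0.0
```

```bash
python3 -c "
from h import *
plan([(.4576,-.0188,.12,6.4,58,2)])
plan([(.4576,-.0188,.016,6.4,58,1)])"
```

```text
at [ 0.4576 -0.0197  0.1206] t 6.41 clock 2.4 w 0.0581
[[[0.26,0,-0.02,0.01,0],[0.26,0,0,0,0],[0.26,0,0,0,0]]]
at [ 0.4576 -0.0197  0.1206] t 6.41 clock 2.4 w 0.0581
[[[0.26,0,-0.01,0.87,0],[0.26,0,-0.01,0.87,0],[0.26,0,0,0.87,0],[0.26,0,0,0,0]]]
```

```bash
python3 -c "
from h import *
plan([(.4576,-.0188,.016,6.4,58,1),(.4576,-.0188,.016,6.4,15,4),(.4576,-.0188,.09,6.4,15,0),(.5601,-.2857,.09,79.7,15,1),(.5601,-.2857,.022,79.7,15,2)])"
```

```text
at [ 0.4576 -0.0197  0.1206] t 6.41 clock 2.4 w 0.0581
[[[0.26,0,-0.01,0.87,0],[0.26,0,-0.01,0.87,0],[0.26,0,0,0.87,0],[0.26,0,0,0,0],[-0.67,0,0,0,0]]]
[[[-0.67,0,0,0,0],[-0.67,0,0,0,0],[-0.67,0,0,0,0],[-0.67,0,0,0,0],[-0.67,0,0,-0.62,0]]]
[[[-0.67,0,0,-0.61,0],[-0.67,0,0,-0.62,0],[-0.67,0.14,0.53,0,-0.98],[-0.67,0.09,0.54,0,-0.98],[-0.67,0.03,0.55,0,-0.98]]]
[[[-0.67,-0.02,0.55,0,-0.99],[-0.67,-0.08,0.54,0,-0.98],[-0.67,-0.13,0.54,0,-0.99],[-0.67,-0.18,0.52,0,-0.98],[-0.67,-0.23,0.5,0,-0.99]]]
[[[-0.67,-0.28,0.47,0,-0.98],[-0.67,-0.32,0.45,0,-0.99],[-0.67,-0.37,0.41,0,-0.98],[-0.67,-0.4,0.37,0,-0.99],[-0.67,-0.44,0.33,0,-0.98]]]
[[[-0.67,0,0,0,0],[-0.67,0,0,0.85,0],[-0.67,0,0,0.85,0],[-0.67,0,0,0,0],[-0.67,0,0,0,0]]]
```

Call:
send_rows(series=[[[0.26, 0, -0.01, 0.87, 0], [0.26, 0, -0.01, 0.87, 0], [0.26, 0, 0, 0.87, 0], [0.26, 0, 0, 0, 0], [-0.67, 0, 0, 0, 0]]])

```text
clock: 3.02
position: [0.4582, -0.0191, 0.0173]
orientation: [3.136, 0.174, 0.001]
contact_force: [-0.8, -0.1, 1.2]
grip_width: 0.0517
finger_force: 0.0
```

Call:
send_rows(series=[[[-0.67, 0, 0, 0, 0], [-0.67, 0, 0, 0, 0], [-0.67, 0, 0, 0, 0], [-0.67, 0, 0, 0, 0], [-0.67, 0, 0, -0.62, 0]]])

```text
clock: 3.65
position: [0.457, -0.0184, 0.0409]
orientation: [3.137, 0.176, -0.003]
contact_force: [0.1, 0.9, -0.3]
grip_width: 0.0342
finger_force: 10.0
```

Call:
send_rows(series=[[[-0.67, 0, 0, -0.61, 0], [-0.67, 0, 0, -0.62, 0], [-0.67, 0, 0, 0, 0]]])

```text
clock: 4.03
position: [0.4592, -0.0184, 0.0922]
orientation: [3.136, 0.175, 0.006]
contact_force: [0.3, 0.6, 0.2]
grip_width: 0.0344
finger_force: 10.0
```

```bash
python3 -c "
from h import *
p,d,i=cam('wrist'); save('w1',p)
plan([(.5601,-.2857,.09,79.7,15,1),(.5601,-.2857,.022,79.7,15,2)])"
```

```text
at [ 0.4585 -0.0184  0.0911] t 6.39 clock 4.08 w 0.0338
[[[-0.67,0.14,0.53,0,-0.98],[-0.67,0.08,0.54,0,-0.98],[-0.67,0.03,0.55,0,-0.98],[-0.67,-0.02,0.55,0,-0.99],[-0.67,-0.08,0.54,0,-0.98]]]
[[[-0.67,-0.13,0.54,0,-0.99],[-0.67,-0.18,0.52,0,-0.98],[-0.67,-0.23,0.5,0,-0.99],[-0.67,-0.28,0.47,0.01,-0.98],[-0.67,-0.33,0.44,0,-0.99]]]
[[[-0.67,-0.37,0.41,0.01,-0.98],[-0.67,-0.41,0.37,0,-0.99],[-0.67,-0.44,0.33,0.01,-0.98],[-0.67,0,0,0,0],[-0.67,0,0,0.85,0]]]
[[[-0.67,0,0,0.85,0],[-0.67,0,0,0,0],[-0.67,0,0,0,0]]]
```

View pics/w1.png

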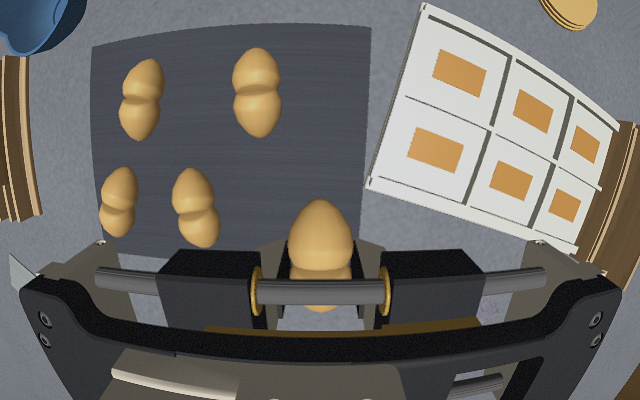

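The wrist view shows the cookie held level and centred between the fingers at (320,255). The other four cookies haven't moved.

Call:
send_rows(series=[[[-0.67, 0.14, 0.53, 0, -0.98], [-0.67, 0.08, 0.54, 0, -0.98], [-0.67, 0.03, 0.55, 0, -0.98], [-0.67, -0.02, 0.55, 0, -0.99], [-0.67, -0.08, 0.54, 0, -0.98]]])

```text
clock: 4.7
position: [0.4963, -0.1215, 0.0892]
orientation: [-2.998, -0.937, 0.002]
contact_force: [-0.3, -0.1, -0.5]
grip_width: 0.0339
finger_force: 10.0
```

Call:
send_rows(series=[[[-0.67, -0.13, 0.54, 0, -0.99], [-0.67, -0.18, 0.52, 0, -0.98], [-0.67, -0.23, 0.5, 0, -0.99], [-0.67, -0.28, 0.47, 0.01, -0.98], [-0.67, -0.33, 0.44, 0, -0.99]]])

```text
clock: 5.32
position: [0.5355, -0.2242, 0.0886]
orientation: [-2.678, -1.64, 0.002]
contact_force: [-0.1, 0.5, 0.0]
grip_width: 0.0337
finger_force: 10.0
```

Call:
send_rows(series=[[[-0.67, -0.37, 0.41, 0.01, -0.98], [-0.67, -0.41, 0.37, 0, -0.99], [-0.67, -0.44, 0.33, 0.01, -0.98], [-0.67, 0, 0, 0, 0], [-0.67, 0, 0, 0.85, 0]]])

```text
clock: 5.95
position: [0.5609, -0.2853, 0.0561]
orientation: [2.412, 2.008, 0.004]
contact_force: [0.6, -0.0, -0.2]
grip_width: 0.0341
finger_force: 10.0
```

Call:
send_rows(series=[[[-0.67, 0, 0, 0.85, 0], [-0.67, 0, 0, 0, 0], [-0.67, 0, 0, 0, 0]]])

```text
clock: 6.32
position: [0.5595, -0.2849, 0.0218]
orientation: [-2.412, -2.012, -0.0]
contact_force: [-0.4, -0.7, -0.5]
grip_width: 0.034
finger_force: 10.0
```

```bash
python3 -c "
from h import *
plan([(.5601,-.2857,.021,79.7,52,3),(.5601,-.2857,.095,79.7,58,0),(.5483,.0363,.09,8.5,58,1),(.5483,.0363,.016,8.5,58,1),(.5483,.0363,.016,8.5,15,4),(.5483,.0363,.09,8.5,15,0),(.5747,-.2028,.09,79.7,15,1),(.5747,-.2028,.021,79.7,15,2)])"
```

```text
at [ 0.5595 -0.2849  0.0218] t 79.68 clock 6.33 w 0.034
[[[0.13,-0.02,0.02,0.02,0],[0.13,0,0,0,0],[0.13,0,0,0,0],[0.13,0,0,0,0],[0.26,0,0,-0.62,0]]]
[[[0.26,0,0,-0.62,0],[0.26,0,0,-0.61,0],[0.26,0.61,-0.13,0.01,0.96],[0.26,0.59,-0.19,0.01,0.96],[0.26,0.57,-0.25,0.01,0.95]]]
[[[0.26,0.54,-0.3,0.01,0.96],[0.26,0.51,-0.35,0.01,0.95],[0.26,0.48,-0.4,0.01,0.96],[0.26,0.44,-0.44,0.01,0.95],[0.26,0.39,-0.48,0.01,0.96]]]
[[[0.26,0.34,-0.51,0.01,0.95],[0.26,0.29,-0.55,0.01,0.96],[0.26,0.24,-0.57,0.01,0.95],[0.26,0.19,-0.59,0.01,0.96],[0.26,0.13,-0.6,0,0.95]]]
[[[0.26,0,0,0,0],[0.26,0,0,0.62,0],[0.26,0,0,0.62,0],[0.26,0,0,0.61,0],[0.26,0,0,0,0]]]
[[[-0.67,0,0,0,0],[-0.67,0,0,0,0],[-0.67,0,0,0,0],[-0.67,0,0,0,0],[-0.67,0,0,0,0]]]
[[[-0.67,0,0,-0.62,0],[-0.67,0,0,-0.61,0],[-0.67,0,0,-0.62,0],[-0.67,-0.02,0.46,0,-0.96],[-0.67,-0.06,0.46,0,-0.96]]]
[[[-0.67,-0.11,0.45,0,-0.95],[-0.67,-0.15,0.44,0,-0.96],[-0.67,-0.19,0.42,0,-0.95],[-0.67,-0.23,0.4,0,-0.96],[-0.67,-0.27,0.38,0,-0.95]]]
[[[-0.67,-0.3,0.35,0,-0.96],[-0.67,-0.33,0.32,0,-0.95],[-0.67,-0.36,0.29,0,-0.96],[-0.67,-0.39,0.25,0,-0.95],[-0.67,-0.41,0.22,0,-0.96]]]
[[[-0.67,-0.42,0.17,0,-0.95],[-0.67,0,0,0,0],[-0.67,0,0,0.86,0],[-0.67,0,0,0.87,0],[-0.67,0,0,0,0]]]
[[[-0.67,0,0,0,0]]]
```

Add to h.py:
```python
def cookies(x0=.38,x1=.66,y0=-.08,y1=.25,zlo=.012):
    p,d,i=cam("top"); P=cloud(d,i); hsv=cv2.cvtColor(p,cv2.COLOR_RGB2HSV); X,Y,Z=P[...,0],P[...,1],P[...,2]
    m=((hsv[...,0]>8)&(hsv[...,0]<25)&(hsv[...,1]>110)&(Z>zlo)&(Z<.062)&(X>x0)&(X<x1)&(Y>y0)&(Y<y1)).astype(np.uint8)
    k,l,st,c=cv2.connectedComponentsWithStats(m)
    for j in range(1,k):
        if st[j,4]<60: continue
        q=P[l==j][:,:2]; w,V=np.linalg.eigh(np.cov(q.T)); a=V[:,1]; pr=(q-q.mean(0))@V
        ctr=q.mean(0)+V@((pr.max(0)+pr.min(0))/2)
        print("cookie",st[j,4],ctr.round(4),"ang",((np.degrees(np.arctan2(a[1],a[0]))+45)%180-45).round(1),"ext",np.ptp(pr,axis=0).round(3),"z",P[l==j][:,2].max().round(3))
```

```text
(no output)
```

Call:
send_rows(series=[[[0.13, -0.02, 0.02, 0.02, 0], [0.13, 0, 0, 0, 0], [0.13, 0, 0, 0, 0], [0.13, 0, 0, 0, 0], [0.26, 0, 0, -0.62, 0]]])

```text
clock: 6.95
position: [0.5585, -0.2862, 0.0438]
orientation: [-2.41, -2.011, 0.003]
contact_force: [-0.1, 0.0, -0.3]
grip_width: 0.0565
finger_force: 0.0
```

Call:
send_rows(series=[[[0.26, 0, 0, -0.62, 0], [0.26, 0, 0, -0.61, 0], [0.26, 0.61, -0.13, 0.01, 0.96], [0.26, 0.59, -0.19, 0.01, 0.96], [0.26, 0.57, -0.25, 0.01, 0.95]]])

```text
clock: 7.58
position: [0.5573, -0.2113, 0.0932]
orientation: [2.678, 1.642, 0.0]
contact_force: [-0.4, 1.3, -0.1]
grip_width: 0.0578
finger_force: 0.0
```

```bash
python3 -c "
from h import *
cookies(); cookies(.4,.65,-.34,-.06,.02)
plan([(.5483,.0363,.09,8.5,58,1),(.5483,.0363,.016,8.5,58,1),(.5483,.0363,.016,8.5,15,4),(.5483,.0363,.09,8.5,15,0),(.5747,-.2028,.09,79.7,15,1),(.5747,-.2028,.021,79.7,15,2),(.5747,-.2028,.021,79.7,52,3),(.5747,-.2028,.095,79.7,58,0)])"
```

```text
cookie 231 [0.5487 0.0365] ang 8.6 ext [0.031 0.066] z 0.043
cookie 238 [0.5419 0.1353] ang -6.6 ext [0.033 0.067] z 0.045
cookie 248 [0.4501 0.1614] ang -14.1 ext [0.033 0.066] z 0.043
cookie 246 [0.4535 0.0816] ang 14.5 ext [0.033 0.066] z 0.042
at [ 0.5577 -0.2083  0.0935] t 63.38 clock 7.67 w 0.058
[[[0.26,0.54,-0.3,0.01,0.96],[0.26,0.51,-0.34,0.01,0.96],[0.26,0.47,-0.39,0.01,0.96],[0.26,0.43,-0.44,0.01,0.96],[0.26,0.39,-0.47,0.01,0.96]]]
[[[0.26,0.34,-0.51,0.01,0.96],[0.26,0.29,-0.54,0.01,0.95],[0.26,0.23,-0.56,0.01,0.96],[0.26,0.18,-0.58,0,0.95],[0.26,0.12,-0.6,0.01,0.96]]]
[[[0.26,0,0,0,0],[0.26,0,0,0.62,0],[0.26,0,0,0.61,0],[0.26,0,0,0.62,0],[0.26,0,0,0,0]]]
[[[-0.67,0,0,0,0],[-0.67,0,0,0,0],[-0.67,0,0,0,0],[-0.67,0,0,0,0],[-0.67,0,0,0,0]]]
[[[-0.67,0,0,-0.62,0],[-0.67,0,0,-0.62,0],[-0.67,0,0,-0.61,0],[-0.67,-0.02,0.46,0,-0.96],[-0.67,-0.06,0.46,0,-0.96]]]
[[[-0.67,-0.11,0.45,0,-0.96],[-0.67,-0.15,0.44,0,-0.95],[-0.67,-0.19,0.42,0,-0.96],[-0.67,-0.23,0.4,0,-0.95],[-0.67,-0.26,0.38,0,-0.96]]]
[[[-0.67,-0.3,0.35,0,-0.95],[-0.67,-0.33,0.32,0,-0.96],[-0.67,-0.36,0.29,0,-0.95],[-0.67,-0.39,0.25,0,-0.96],[-0.67,-0.41,0.22,0,-0.95]]]
[[[-0.67,-0.43,0.17,0,-0.96],[-0.67,0,0,0,0],[-0.67,0,0,0.86,0],[-0.67,0,0,0.86,0],[-0.67,0,0,0,0]]]
[[[-0.67,0,0,0,0],[0.13,0,0,0,0],[0.13,0,0,0,0],[0.13,0,0,0,0],[0.13,0,0,0,0]]]
[[[0.26,0,0,-0.62,0],[0.26,0,0,-0.61,0],[0.26,0,0,-0.62,0]]]
```

Call:
send_rows(series=[[[0.26, 0.54, -0.3, 0.01, 0.96], [0.26, 0.51, -0.34, 0.01, 0.96], [0.26, 0.47, -0.39, 0.01, 0.96], [0.26, 0.43, -0.44, 0.01, 0.96], [0.26, 0.39, -0.47, 0.01, 0.96]]])

```text
clock: 8.3
position: [0.5534, -0.0897, 0.0911]
orientation: [2.991, 0.96, -0.0]
contact_force: [0.2, 0.2, -0.1]
grip_width: 0.0576
finger_force: 0.0
```

Call:
send_rows(series=[[[0.26, 0.34, -0.51, 0.01, 0.96], [0.26, 0.29, -0.54, 0.01, 0.95], [0.26, 0.23, -0.56, 0.01, 0.96], [0.26, 0.18, -0.58, 0, 0.95], [0.26, 0.12, -0.6, 0.01, 0.96]]])

```text
clock: 8.93
position: [0.5489, 0.0324, 0.0896]
orientation: [3.133, 0.225, 0.0]
contact_force: [0.7, -0.7, -0.2]
grip_width: 0.0578
finger_force: 0.0
```

Call:
send_rows(series=[[[0.26, 0, 0, 0, 0], [0.26, 0, 0, 0.62, 0], [0.26, 0, 0, 0.61, 0], [0.26, 0, 0, 0.62, 0], [0.26, 0, 0, 0, 0]]])

```text
clock: 9.55
position: [0.5474, 0.0305, 0.0141]
orientation: [3.132, 0.23, -0.006]
contact_force: [-0.7, -0.2, -0.3]
grip_width: 0.0579
finger_force: 0.0
```

Call:
send_rows(series=[[[-0.67, 0, 0, 0, 0], [-0.67, 0, 0, 0, 0], [-0.67, 0, 0, 0, 0], [-0.67, 0, 0, 0, 0], [-0.67, 0, 0, 0, 0]]])

```text
clock: 10.18
position: [0.5491, 0.0325, 0.0164]
orientation: [3.133, 0.229, 0.002]
contact_force: [-1.0, -0.3, 6.3]
grip_width: 0.0338
finger_force: 10.0
```

Call:
send_rows(series=[[[-0.67, 0, 0, -0.62, 0], [-0.67, 0, 0, -0.62, 0], [-0.67, 0, 0, -0.61, 0], [-0.67, -0.02, 0.46, 0, -0.96], [-0.67, -0.06, 0.46, 0, -0.96]]])

```text
clock: 10.8
position: [0.5527, -0.0044, 0.0902]
orientation: [3.095, 0.534, 0.001]
contact_force: [-1.0, -0.0, -0.1]
grip_width: 0.0341
finger_force: 10.0
```

Call:
send_rows(series=[[[-0.67, -0.11, 0.45, 0, -0.96], [-0.67, -0.15, 0.44, 0, -0.95], [-0.67, -0.19, 0.42, 0, -0.96], [-0.67, -0.23, 0.4, 0, -0.95], [-0.67, -0.26, 0.38, 0, -0.96]]])

```text
clock: 11.42
position: [0.5622, -0.0968, 0.0897]
orientation: [2.882, 1.251, -0.0]
contact_force: [0.2, -1.4, 0.1]
grip_width: 0.034
finger_force: 10.0
```

Call:
send_rows(series=[[[-0.67, -0.3, 0.35, 0, -0.95], [-0.67, -0.33, 0.32, 0, -0.96], [-0.67, -0.36, 0.29, 0, -0.95], [-0.67, -0.39, 0.25, 0, -0.96], [-0.67, -0.41, 0.22, 0, -0.95]]])

```text
clock: 12.05
position: [0.5723, -0.1888, 0.0896]
orientation: [2.505, 1.896, -0.0]
contact_force: [-0.1, -0.1, -0.4]
grip_width: 0.0339
finger_force: 10.0
```

Call:
send_rows(series=[[[-0.67, -0.43, 0.17, 0, -0.96], [-0.67, 0, 0, 0, 0], [-0.67, 0, 0, 0.86, 0], [-0.67, 0, 0, 0.86, 0], [-0.67, 0, 0, 0, 0]]])

```text
clock: 12.68
position: [0.573, -0.2049, 0.0192]
orientation: [-2.412, -2.008, 0.002]
contact_force: [-0.3, 0.6, -0.5]
grip_width: 0.0339
finger_force: 10.0
```

```bash
python3 -c "
from h import *
cookies(); cookies(.4,.65,-.34,-.06,.02)
plan([(.5747,-.2028,.021,79.7,15,1),(.5747,-.2028,.021,79.7,52,3),(.5747,-.2028,.095,79.7,58,0),(.5418,.1353,.09,-6.4,58,1),(.5418,.1353,.016,-6.4,58,1),(.5418,.1353,.016,-6.4,15,5),(.5418,.1353,.09,-6.4,15,0),(.5893,-.1204,.09,79.7,15,1),(.5893,-.1204,.021,79.7,15,2)])"
```

```text
cookie 239 [0.5416 0.1354] ang -6.4 ext [0.033 0.066] z 0.044
cookie 244 [0.4505 0.1612] ang -14.6 ext [0.033 0.065] z 0.044
cookie 245 [0.4533 0.0814] ang 14.7 ext [0.032 0.065] z 0.042
at [ 0.5744 -0.2055  0.0215] t 79.56 clock 12.78 w 0.034
[[[-0.67,0.07,0,0.01,-0.02],[-0.67,0,0,0,0],[0.13,0,0,0,0],[0.13,0,0,0,0],[0.13,0,0,0,0]]]
[[[0.13,0,0,0,0],[0.26,0,0,-0.62,0],[0.26,0,0,-0.61,0],[0.26,0,0,-0.62,0],[0.26,0.51,-0.15,0.01,0.94]]]
[[[0.26,0.49,-0.19,0.01,0.94],[0.26,0.47,-0.24,0.01,0.94],[0.26,0.45,-0.28,0.01,0.94],[0.26,0.42,-0.32,0.01,0.94],[0.26,0.39,-0.36,0.01,0.94]]]
[[[0.26,0.35,-0.4,0.01,0.94],[0.26,0.32,-0.43,0.01,0.94],[0.26,0.27,-0.46,0.01,0.94],[0.26,0.23,-0.48,0.01,0.94],[0.26,0.19,-0.5,0,0.94]]]
[[[0.26,0.14,-0.51,0.01,0.94],[0.26,0.09,-0.52,0,0.94],[0.26,0.04,-0.53,0.01,0.93],[0.26,-0.01,-0.53,0,0.94],[0.26,-0.07,-0.53,0.01,0.93]]]
[[[0.26,0,0,0,0],[0.26,0,0,0.62,0],[0.26,0,0,0.61,0],[0.26,0,0,0.62,0],[0.26,0,0,0,0]]]
[[[-0.67,0,0,0,0],[-0.67,0,0,0,0],[-0.67,0,0,0,0],[-0.67,0,0,0,0],[-0.67,0,0,0,0]]]
[[[-0.67,0,0,0,0],[-0.67,0,0,-0.62,0],[-0.67,0,0,-0.62,0],[-0.67,0,0,-0.61,0],[-0.67,0.12,0.39,0,-0.94]]]
[[[-0.67,0.08,0.4,0,-0.94],[-0.67,0.04,0.4,0,-0.94],[-0.67,0.01,0.41,0,-0.94],[-0.67,-0.03,0.41,0,-0.94],[-0.67,-0.07,0.4,0,-0.94]]]
[[[-0.67,-0.11,0.39,0,-0.94],[-0.67,-0.14,0.38,0,-0.94],[-0.67,-0.18,0.36,0,-0.94],[-0.67,-0.21,0.35,0,-0.94],[-0.67,-0.25,0.32,0,-0.94]]]
[[[-0.67,-0.27,0.3,0,-0.94],[-0.67,-0.3,0.27,0,-0.94],[-0.67,-0.33,0.25,0,-0.93],[-0.67,-0.35,0.21,0,-0.94],[-0.67,-0.36,0.18,0,-0.93]]]
[[[-0.67,0,0,0,0],[-0.67,0,0,0.86,0],[-0.67,0,0,0.86,0],[-0.67,0,0,0,0],[-0.67,0,0,0,0]]]
```

Call:
send_rows(series=[[[-0.67, 0.07, 0, 0.01, -0.02], [-0.67, 0, 0, 0, 0], [0.13, 0, 0, 0, 0], [0.13, 0, 0, 0, 0], [0.13, 0, 0, 0, 0]]])

```text
clock: 13.4
position: [0.5747, -0.2038, 0.0204]
orientation: [2.412, 2.012, -0.0]
contact_force: [-0.3, 1.1, -0.5]
grip_width: 0.0513
finger_force: 0.0
```

Call:
send_rows(series=[[[0.13, 0, 0, 0, 0], [0.26, 0, 0, -0.62, 0], [0.26, 0, 0, -0.61, 0], [0.26, 0, 0, -0.62, 0], [0.26, 0.51, -0.15, 0.01, 0.94]]])

```text
clock: 14.02
position: [0.5737, -0.1846, 0.0958]
orientation: [2.506, 1.889, 0.003]
contact_force: [0.0, 0.2, -0.3]
grip_width: 0.0578
finger_force: 0.0
```

Call:
send_rows(series=[[[0.26, 0.49, -0.19, 0.01, 0.94], [0.26, 0.47, -0.24, 0.01, 0.94], [0.26, 0.45, -0.28, 0.01, 0.94], [0.26, 0.42, -0.32, 0.01, 0.94], [0.26, 0.39, -0.36, 0.01, 0.94]]])

```text
clock: 14.65
position: [0.5622, -0.0767, 0.0919]
orientation: [-2.879, -1.257, 0.0]
contact_force: [0.7, 0.1, -0.1]
grip_width: 0.0576
finger_force: 0.0
```

Call:
send_rows(series=[[[0.26, 0.35, -0.4, 0.01, 0.94], [0.26, 0.32, -0.43, 0.01, 0.94], [0.26, 0.27, -0.46, 0.01, 0.94], [0.26, 0.23, -0.48, 0.01, 0.94], [0.26, 0.19, -0.5, 0, 0.94]]])

```text
clock: 15.28
position: [0.5516, 0.0296, 0.0903]
orientation: [-3.093, -0.553, 0.0]
contact_force: [0.7, -0.0, 0.3]
grip_width: 0.0582
finger_force: 0.0
```

Call:
send_rows(series=[[[0.26, 0.14, -0.51, 0.01, 0.94], [0.26, 0.09, -0.52, 0, 0.94], [0.26, 0.04, -0.53, 0.01, 0.93], [0.26, -0.01, -0.53, 0, 0.94], [0.26, -0.07, -0.53, 0.01, 0.93]]])

```text
clock: 15.9
position: [0.5415, 0.1352, 0.0891]
orientation: [-3.136, 0.179, -0.0]
contact_force: [-0.4, 1.2, -0.1]
grip_width: 0.0581
finger_force: 0.0
```

Call:
send_rows(series=[[[0.26, 0, 0, 0, 0], [0.26, 0, 0, 0.62, 0], [0.26, 0, 0, 0.61, 0], [0.26, 0, 0, 0.62, 0], [0.26, 0, 0, 0, 0]]])

```text
clock: 16.52
position: [0.5403, 0.1327, 0.0137]
orientation: [3.135, -0.174, -0.005]
contact_force: [-1.2, 0.1, -0.1]
grip_width: 0.058
finger_force: 0.0
```

Call:
send_rows(series=[[[-0.67, 0, 0, 0, 0], [-0.67, 0, 0, 0, 0], [-0.67, 0, 0, 0, 0], [-0.67, 0, 0, 0, 0], [-0.67, 0, 0, 0, 0]]])

```text
clock: 17.15
position: [0.5422, 0.1346, 0.016]
orientation: [-3.136, 0.175, -0.002]
contact_force: [-1.3, 0.0, 6.6]
grip_width: 0.034
finger_force: 10.0
```

Call:
send_rows(series=[[[-0.67, 0, 0, 0, 0], [-0.67, 0, 0, -0.62, 0], [-0.67, 0, 0, -0.62, 0], [-0.67, 0, 0, -0.61, 0], [-0.67, 0.12, 0.39, 0, -0.94]]])

```text
clock: 17.77
position: [0.5457, 0.1202, 0.0914]
orientation: [-3.14, 0.02, -0.006]
contact_force: [0.5, -0.2, -0.9]
grip_width: 0.0342
finger_force: 10.0
```

Call:
send_rows(series=[[[-0.67, 0.08, 0.4, 0, -0.94], [-0.67, 0.04, 0.4, 0, -0.94], [-0.67, 0.01, 0.41, 0, -0.94], [-0.67, -0.03, 0.41, 0, -0.94], [-0.67, -0.07, 0.4, 0, -0.94]]])

```text
clock: 18.4
position: [0.5597, 0.0377, 0.0892]
orientation: [3.06, 0.71, 0.0]
contact_force: [-0.9, -0.8, -1.0]
grip_width: 0.0338
finger_force: 10.0
```

Call:
send_rows(series=[[[-0.67, -0.11, 0.39, 0, -0.94], [-0.67, -0.14, 0.38, 0, -0.94], [-0.67, -0.18, 0.36, 0, -0.94], [-0.67, -0.21, 0.35, 0, -0.94], [-0.67, -0.25, 0.32, 0, -0.94]]])

```text
clock: 19.02
position: [0.5743, -0.042, 0.0892]
orientation: [2.811, 1.403, -0.0]
contact_force: [0.5, -0.6, -0.8]
grip_width: 0.034
finger_force: 10.0
```

Call:
send_rows(series=[[[-0.67, -0.27, 0.3, 0, -0.94], [-0.67, -0.3, 0.27, 0, -0.94], [-0.67, -0.33, 0.25, 0, -0.93], [-0.67, -0.35, 0.21, 0, -0.94], [-0.67, -0.36, 0.18, 0, -0.93]]])

```text
clock: 19.65
position: [0.5891, -0.122, 0.0892]
orientation: [2.409, 2.016, -0.0]
contact_force: [0.4, 0.2, -0.2]
grip_width: 0.0341
finger_force: 10.0
```

Call:
send_rows(series=[[[-0.67, 0, 0, 0, 0], [-0.67, 0, 0, 0.86, 0], [-0.67, 0, 0, 0.86, 0], [-0.67, 0, 0, 0, 0], [-0.67, 0, 0, 0, 0]]])

```text
clock: 20.27
position: [0.5894, -0.1206, 0.0213]
orientation: [2.412, 2.012, 0.0]
contact_force: [0.0, -0.5, 0.4]
grip_width: 0.0339
finger_force: 10.0
```

```bash
python3 -c "
from h import *
cookies(); cookies(.4,.65,-.34,-.06,.02)
p,d,i=cam('scene'); save('s2',p)
plan([(.5893,-.1204,.021,79.7,15,1),(.5893,-.1204,.021,79.7,52,3),(.5893,-.1204,.095,79.7,58,0),(.4534,.0815,.09,14.6,58,1),(.4534,.0815,.016,14.6,58,1),(.4534,.0815,.016,14.6,15,5),(.4534,.0815,.09,14.6,15,0),(.5068,-.1908,.09,79.7,15,1),(.5068,-.1908,.021,79.7,15,2)])"
```

```text
cookie 208 [0.4503 0.1614] ang -13.3 ext [0.033 0.064] z 0.041
cookie 211 [0.4534 0.0812] ang 15.0 ext [0.032 0.065] z 0.042
at [ 0.5898 -0.1212  0.0216] t 79.67 clock 20.43 w 0.034
[[[-0.67,0.02,-0.02,0.02,-0.01],[-0.67,0,0,0,0],[0.13,0,0,0,0],[0.13,0,0,0,0],[0.13,0,0,0,0]]]
[[[0.13,0,0,0,0],[0.26,0,0,-0.62,0],[0.26,0,0,-0.62,0],[0.26,0,0,-0.61,0],[0.26,0.36,-0.35,0.01,0.95]]]
[[[0.26,0.33,-0.39,0.01,0.95],[0.26,0.29,-0.42,0.01,0.95],[0.26,0.25,-0.44,0.01,0.95],[0.26,0.21,-0.46,0.01,0.95],[0.26,0.16,-0.48,0.01,0.95]]]
[[[0.26,0.11,-0.49,0.01,0.94],[0.26,0.07,-0.5,0.01,0.95],[0.26,0.02,-0.51,0.01,0.94],[0.26,-0.03,-0.51,0.01,0.95],[0.26,-0.07,-0.5,0.01,0.94]]]
[[[0.26,-0.12,-0.49,0.01,0.95],[0.26,0,0,0,0],[0.26,0,0,0.62,0],[0.26,0,0,0.62,0],[0.26,0,0,0.61,0]]]
[[[0.26,0,0,0,0],[-0.67,0,0,0,0],[-0.67,0,0,0,0],[-0.67,0,0,0,0],[-0.67,0,0,0,0]]]
[[[-0.67,0,0,0,0],[-0.67,0,0,0,0],[-0.67,0,0,-0.62,0],[-0.67,0,0,-0.61,0],[-0.67,0,0,-0.62,0]]]
[[[-0.67,-0.04,0.58,0,-0.95],[-0.67,-0.09,0.57,0,-0.95],[-0.67,-0.14,0.56,0,-0.95],[-0.67,-0.2,0.54,0,-0.95],[-0.67,-0.25,0.52,0,-0.95]]]
[[[-0.67,-0.29,0.5,0,-0.95],[-0.67,-0.34,0.47,0,-0.94],[-0.67,-0.38,0.43,0,-0.95],[-0.67,-0.42,0.4,0,-0.94],[-0.67,-0.46,0.35,0,-0.95]]]
[[[-0.67,-0.49,0.31,0,-0.94],[-0.67,-0.52,0.26,0,-0.95],[-0.67,0,0,0,0],[-0.67,0,0,0.86,0],[-0.67,0,0,0.87,0]]]
[[[-0.67,0,0,0,0],[-0.67,0,0,0,0]]]
```

View pics/s2.png

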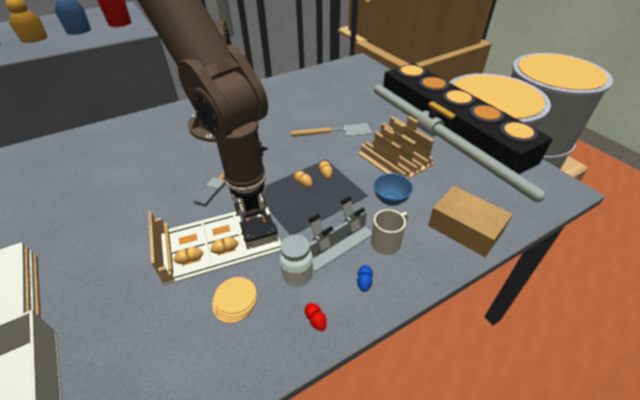

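The scene view shows two cookies lying lengthways in the far-row pockets at (188,255) and (224,244). The third is in the gripper over the sheet-end pocket, and two are still on the sheet.

Call:
send_rows(series=[[[-0.67, 0.02, -0.02, 0.02, -0.01], [-0.67, 0, 0, 0, 0], [0.13, 0, 0, 0, 0], [0.13, 0, 0, 0, 0], [0.13, 0, 0, 0, 0]]])

```text
clock: 21.05
position: [0.5885, -0.1205, 0.0195]
orientation: [2.411, 2.014, -0.0]
contact_force: [0.6, 0.3, 0.3]
grip_width: 0.0515
finger_force: 0.0
```

Call:
send_rows(series=[[[0.13, 0, 0, 0, 0], [0.26, 0, 0, -0.62, 0], [0.26, 0, 0, -0.62, 0], [0.26, 0, 0, -0.61, 0], [0.26, 0.36, -0.35, 0.01, 0.95]]])

```text
clock: 21.68
position: [0.5791, -0.105, 0.095]
orientation: [2.506, 1.89, 0.004]
contact_force: [-0.0, 1.0, -0.4]
grip_width: 0.0578
finger_force: 0.0
```

Call:
send_rows(series=[[[0.26, 0.33, -0.39, 0.01, 0.95], [0.26, 0.29, -0.42, 0.01, 0.95], [0.26, 0.25, -0.44, 0.01, 0.95], [0.26, 0.21, -0.46, 0.01, 0.95], [0.26, 0.16, -0.48, 0.01, 0.95]]])

```text
clock: 22.3
position: [0.5203, -0.0188, 0.0912]
orientation: [2.882, 1.25, 0.0]
contact_force: [-0.3, 0.9, -0.8]
grip_width: 0.0579
finger_force: 0.0
```

Call:
send_rows(series=[[[0.26, 0.11, -0.49, 0.01, 0.94], [0.26, 0.07, -0.5, 0.01, 0.95], [0.26, 0.02, -0.51, 0.01, 0.94], [0.26, -0.03, -0.51, 0.01, 0.95], [0.26, -0.07, -0.5, 0.01, 0.94]]])

```text
clock: 22.92
position: [0.4637, 0.0652, 0.0892]
orientation: [-3.094, -0.542, -0.0]
contact_force: [-0.1, 1.2, 0.2]
grip_width: 0.0577
finger_force: 0.0
```

Call:
send_rows(series=[[[0.26, -0.12, -0.49, 0.01, 0.95], [0.26, 0, 0, 0, 0], [0.26, 0, 0, 0.62, 0], [0.26, 0, 0, 0.62, 0], [0.26, 0, 0, 0.61, 0]]])

```text
clock: 23.55
position: [0.4536, 0.0805, 0.0141]
orientation: [3.116, 0.401, 0.001]
contact_force: [0.3, 0.6, -0.1]
grip_width: 0.0582
finger_force: 0.0
```

Call:
send_rows(series=[[[0.26, 0, 0, 0, 0], [-0.67, 0, 0, 0, 0], [-0.67, 0, 0, 0, 0], [-0.67, 0, 0, 0, 0], [-0.67, 0, 0, 0, 0]]])

```text
clock: 24.18
position: [0.4534, 0.0814, 0.0154]
orientation: [3.116, 0.399, 0.002]
contact_force: [-1.6, -0.3, 7.5]
grip_width: 0.034
finger_force: 10.0
```

Call:
send_rows(series=[[[-0.67, 0, 0, 0, 0], [-0.67, 0, 0, 0, 0], [-0.67, 0, 0, -0.62, 0], [-0.67, 0, 0, -0.61, 0], [-0.67, 0, 0, -0.62, 0]]])

```text
clock: 24.8
position: [0.4527, 0.0813, 0.0897]
orientation: [3.116, 0.399, -0.0]
contact_force: [-0.3, 0.8, -0.4]
grip_width: 0.0339
finger_force: 10.0
```

Call:
send_rows(series=[[[-0.67, -0.04, 0.58, 0, -0.95], [-0.67, -0.09, 0.57, 0, -0.95], [-0.67, -0.14, 0.56, 0, -0.95], [-0.67, -0.2, 0.54, 0, -0.95], [-0.67, -0.25, 0.52, 0, -0.95]]])

```text
clock: 25.42
position: [0.4747, -0.0329, 0.0889]
orientation: [2.933, 1.126, 0.0]
contact_force: [-0.9, 0.2, -0.1]
grip_width: 0.0335
finger_force: 10.0
```

Call:
send_rows(series=[[[-0.67, -0.29, 0.5, 0, -0.95], [-0.67, -0.34, 0.47, 0, -0.94], [-0.67, -0.38, 0.43, 0, -0.95], [-0.67, -0.42, 0.4, 0, -0.94], [-0.67, -0.46, 0.35, 0, -0.95]]])

```text
clock: 26.05
position: [0.4974, -0.1463, 0.0889]
orientation: [2.587, 1.781, -0.0]
contact_force: [0.6, -0.8, -0.9]
grip_width: 0.0337
finger_force: 10.0
```

Call:
send_rows(series=[[[-0.67, -0.49, 0.31, 0, -0.94], [-0.67, -0.52, 0.26, 0, -0.95], [-0.67, 0, 0, 0, 0], [-0.67, 0, 0, 0.86, 0], [-0.67, 0, 0, 0.87, 0]]])

```text
clock: 26.68
position: [0.5066, -0.19, 0.0193]
orientation: [2.412, 2.012, 0.002]
contact_force: [-0.3, -0.9, 1.4]
grip_width: 0.0339
finger_force: 10.0
```

Call:
send_rows(series=[[[-0.67, 0, 0, 0, 0], [-0.67, 0, 0, 0, 0]]])

```text
clock: 26.92
position: [0.5065, -0.1903, 0.0205]
orientation: [2.411, 2.014, 0.0]
contact_force: [0.4, -1.0, -0.3]
grip_width: 0.0338
finger_force: 10.0
```

```bash
python3 -c "
from h import *
cookies(); cookies(.4,.65,-.34,-.06,.02)
plan([(.5068,-.1908,.021,79.7,15,1),(.5068,-.1908,.021,79.7,52,3),(.5068,-.1908,.095,79.7,58,0),(.4504,.1613,.09,-14,58,1),(.4504,.1613,.016,-14,58,1),(.4504,.1613,.016,-14,15,5),(.4504,.1613,.09,-14,15,0),(.5215,-.108,.09,79.7,15,1),(.5215,-.108,.021,79.7,15,2)])"
```

```text
cookie 231 [0.4503 0.1612] ang -13.9 ext [0.033 0.064] z 0.045
cookie 192 [ 0.5879 -0.1224] ang 78.1 ext [0.031 0.06 ] z 0.049
at [ 0.5069 -0.1908  0.0208] t 79.73 clock 27.02 w 0.0339
[[[-0.67,0,0,0,0.01],[-0.67,0,0,0,0],[0.13,0,0,0,0],[0.13,0,0,0,0],[0.13,0,0,0,0]]]
[[[0.13,0,0,0,0],[0.26,0,0,-0.62,0],[0.26,0,0,-0.62,0],[0.26,0,0,-0.61,0],[0.26,0.49,-0.17,0.01,0.96]]]
[[[0.26,0.48,-0.22,0.01,0.96],[0.26,0.45,-0.27,0.01,0.96],[0.26,0.42,-0.31,0.01,0.96],[0.26,0.39,-0.35,0.01,0.96],[0.26,0.36,-0.38,0.01,0.96]]]
[[[0.26,0.32,-0.42,0.01,0.96],[0.26,0.28,-0.44,0.01,0.96],[0.26,0.24,-0.47,0,0.96],[0.26,0.19,-0.49,0.01,0.96],[0.26,0.14,-0.51,0,0.96]]]
[[[0.26,0.09,-0.52,0.01,0.96],[0.26,0.04,-0.52,0,0.97],[0.26,-0.01,-0.52,0.01,0.96],[0.26,-0.06,-0.52,0,0.97],[0.26,-0.11,-0.51,0.01,0.96]]]
[[[0.26,-0.15,-0.51,0,0.97],[0.26,0,0,0,0],[0.26,0,0,0.62,0],[0.26,0,0,0.62,0],[0.26,0,0,0.61,0]]]
[[[0.26,0,0,0,0],[-0.67,0,0,0,0],[-0.67,0,0,0,0],[-0.67,0,0,0,0],[-0.67,0,0,0,0]]]
[[[-0.67,0,0,0,0],[-0.67,0,0,0,0],[-0.67,0,0,-0.62,0],[-0.67,0,0,-0.61,0],[-0.67,0,0,-0.62,0]]]
[[[-0.67,0.2,0.36,0,-0.96],[-0.67,0.16,0.38,0,-0.96],[-0.67,0.12,0.39,0,-0.96],[-0.67,0.09,0.4,0,-0.96],[-0.67,0.05,0.41,0,-0.96]]]
[[[-0.67,0.01,0.41,0,-0.96],[-0.67,-0.03,0.41,0,-0.96],[-0.67,-0.07,0.4,0,-0.96],[-0.67,-0.11,0.39,0,-0.96],[-0.67,-0.14,0.38,0,-0.96]]]
[[[-0.67,-0.18,0.37,0,-0.96],[-0.67,-0.22,0.35,0,-0.97],[-0.67,-0.25,0.33,0,-0.96],[-0.67,-0.28,0.3,0,-0.97],[-0.67,-0.3,0.27,0,-0.96]]]
[[[-0.67,-0.33,0.24,0,-0.97],[-0.67,-0.35,0.21,0,-0.96],[-0.67,0,0,0,0],[-0.67,0,0,0.86,0],[-0.67,0,0,0.87,0]]]
[[[-0.67,0,0,0,0],[-0.67,0,0,0,0]]]
```

Call:
send_rows(series=[[[-0.67, 0, 0, 0, 0.01], [-0.67, 0, 0, 0, 0], [0.13, 0, 0, 0, 0], [0.13, 0, 0, 0, 0], [0.13, 0, 0, 0, 0]]])

```text
clock: 27.65
position: [0.5062, -0.191, 0.0195]
orientation: [-2.412, -2.013, 0.0]
contact_force: [-0.5, -0.1, 1.0]
grip_width: 0.0513
finger_force: 0.0
```

Call:
send_rows(series=[[[0.13, 0, 0, 0, 0], [0.26, 0, 0, -0.62, 0], [0.26, 0, 0, -0.62, 0], [0.26, 0, 0, -0.61, 0], [0.26, 0.49, -0.17, 0.01, 0.96]]])

```text
clock: 28.28
position: [0.5043, -0.1721, 0.0948]
orientation: [2.508, 1.887, 0.003]
contact_force: [0.2, 0.6, -1.4]
grip_width: 0.0579
finger_force: 0.0
```

Call:
send_rows(series=[[[0.26, 0.48, -0.22, 0.01, 0.96], [0.26, 0.45, -0.27, 0.01, 0.96], [0.26, 0.42, -0.31, 0.01, 0.96], [0.26, 0.39, -0.35, 0.01, 0.96], [0.26, 0.36, -0.38, 0.01, 0.96]]])

```text
clock: 28.9
position: [0.486, -0.0663, 0.0912]
orientation: [2.886, 1.24, 0.0]
contact_force: [0.1, -0.2, -0.8]
grip_width: 0.0578
finger_force: 0.0
```

Call:
send_rows(series=[[[0.26, 0.32, -0.42, 0.01, 0.96], [0.26, 0.28, -0.44, 0.01, 0.96], [0.26, 0.24, -0.47, 0, 0.96], [0.26, 0.19, -0.49, 0.01, 0.96], [0.26, 0.14, -0.51, 0, 0.96]]])

```text
clock: 29.52
position: [0.4695, 0.0377, 0.0899]
orientation: [3.098, 0.519, 0.0]
contact_force: [0.1, 0.3, -1.2]
grip_width: 0.058
finger_force: 0.0
```

Call:
send_rows(series=[[[0.26, 0.09, -0.52, 0.01, 0.96], [0.26, 0.04, -0.52, 0, 0.97], [0.26, -0.01, -0.52, 0.01, 0.96], [0.26, -0.06, -0.52, 0, 0.97], [0.26, -0.11, -0.51, 0.01, 0.96]]])

```text
clock: 30.15
position: [0.4527, 0.1409, 0.0888]
orientation: [-3.133, 0.236, -0.0]
contact_force: [0.2, 0.4, -0.2]
grip_width: 0.0576
finger_force: 0.0
```

Call:
send_rows(series=[[[0.26, -0.15, -0.51, 0, 0.97], [0.26, 0, 0, 0, 0], [0.26, 0, 0, 0.62, 0], [0.26, 0, 0, 0.62, 0], [0.26, 0, 0, 0.61, 0]]])

```text
clock: 30.78
position: [0.4502, 0.16, 0.014]
orientation: [3.118, -0.38, 0.0]
contact_force: [0.1, -0.1, -0.2]
grip_width: 0.0578
finger_force: 0.0
```

Call:
send_rows(series=[[[0.26, 0, 0, 0, 0], [-0.67, 0, 0, 0, 0], [-0.67, 0, 0, 0, 0], [-0.67, 0, 0, 0, 0], [-0.67, 0, 0, 0, 0]]])

```text
clock: 31.4
position: [0.4505, 0.1613, 0.0155]
orientation: [-3.118, 0.383, -0.002]
contact_force: [-1.9, -1.4, 7.4]
grip_width: 0.0342
finger_force: 10.0
```

Call:
send_rows(series=[[[-0.67, 0, 0, 0, 0], [-0.67, 0, 0, 0, 0], [-0.67, 0, 0, -0.62, 0], [-0.67, 0, 0, -0.61, 0], [-0.67, 0, 0, -0.62, 0]]])

```text
clock: 32.02
position: [0.4498, 0.1612, 0.0897]
orientation: [3.118, -0.382, 0.0]
contact_force: [0.7, -0.1, -0.2]
grip_width: 0.0337
finger_force: 10.0
```

Call:
send_rows(series=[[[-0.67, 0.2, 0.36, 0, -0.96], [-0.67, 0.16, 0.38, 0, -0.96], [-0.67, 0.12, 0.39, 0, -0.96], [-0.67, 0.09, 0.4, 0, -0.96], [-0.67, 0.05, 0.41, 0, -0.96]]])

```text
clock: 32.65
position: [0.4709, 0.0812, 0.0889]
orientation: [3.119, 0.375, 0.0]
contact_force: [-0.3, 0.1, 0.5]
grip_width: 0.0341
finger_force: 10.0
```

Call:
send_rows(series=[[[-0.67, 0.01, 0.41, 0, -0.96], [-0.67, -0.03, 0.41, 0, -0.96], [-0.67, -0.07, 0.4, 0, -0.96], [-0.67, -0.11, 0.39, 0, -0.96], [-0.67, -0.14, 0.38, 0, -0.96]]])

```text
clock: 33.28
position: [0.4917, 0.0023, 0.0889]
orientation: [2.94, 1.105, 0.0]
contact_force: [0.7, -0.2, -0.4]
grip_width: 0.034
finger_force: 10.0
```

Call:
send_rows(series=[[[-0.67, -0.18, 0.37, 0, -0.96], [-0.67, -0.22, 0.35, 0, -0.97], [-0.67, -0.25, 0.33, 0, -0.96], [-0.67, -0.28, 0.3, 0, -0.97], [-0.67, -0.3, 0.27, 0, -0.96]]])

```text
clock: 33.9
position: [0.5126, -0.0771, 0.0889]
orientation: [2.592, 1.775, -0.0]
contact_force: [0.4, -0.4, -0.6]
grip_width: 0.0339
finger_force: 10.0
```

Call:
send_rows(series=[[[-0.67, -0.33, 0.24, 0, -0.97], [-0.67, -0.35, 0.21, 0, -0.96], [-0.67, 0, 0, 0, 0], [-0.67, 0, 0, 0.86, 0], [-0.67, 0, 0, 0.87, 0]]])

```text
clock: 34.52
position: [0.5213, -0.1072, 0.0193]
orientation: [2.414, 2.009, 0.002]
contact_force: [0.3, -1.5, 2.6]
grip_width: 0.0339
finger_force: 10.0
```

Call:
send_rows(series=[[[-0.67, 0, 0, 0, 0], [-0.67, 0, 0, 0, 0]]])

```text
clock: 34.78
position: [0.5211, -0.1073, 0.0205]
orientation: [2.412, 2.012, 0.0]
contact_force: [0.2, 0.7, -1.4]
grip_width: 0.0341
finger_force: 10.0
```

```bash
python3 -c "
from h import *
plan([(.5215,-.108,.021,79.7,15,1),(.5215,-.108,.021,79.7,52,3),(.5215,-.108,.2,79.7,58,0),(.45,.22,.2,20,34,3)])"
```

```text
at [ 0.5211 -0.1073  0.0205] t 79.67 clock 34.77 w 0.0341
[[[-0.67,-0.01,0.01,-0.01,0],[-0.67,0,0,0,0],[0.13,0,0,0,0],[0.13,0,0,0,0],[0.13,0,0,0,0]]]
[[[0.13,0,0,0,0],[0.26,0,0,-0.9,0],[0.26,0,0,-0.89,0],[0.26,0,0,-0.9,0],[0.26,0,0,-0.89,0]]]
[[[0.26,0,0,-0.9,0],[-0.26,0.7,-0.29,0,0.95],[-0.26,0.67,-0.36,0,0.95],[-0.26,0.64,-0.42,0,0.95],[-0.26,0.59,-0.48,0,0.95]]]
[[[-0.26,0.55,-0.53,0,0.95],[-0.26,0.49,-0.58,0,0.94],[-0.26,0.43,-0.63,0,0.95],[-0.26,0.37,-0.67,0,0.94],[-0.26,0.31,-0.7,0,0.95]]]
[[[-0.26,0.25,-0.72,0,0.94],[-0.26,0.17,-0.74,0,0.95],[-0.26,0,0,0,0],[-0.26,0,0,0,0],[-0.26,0,0,0,0]]]
```

```bash
python3 -c "
from h import *
plan([(.5215,-.108,.021,79.7,15,0),(.5215,-.108,.021,79.7,52,3),(.5215,-.108,.18,79.7,58,0),(.4935,.3904,.18,6.6,30,2)])"
```

```text
at [ 0.5211 -0.1073  0.0205] t 79.67 clock 34.77 w 0.0341
[[[-0.67,-0.01,0.01,-0.01,0],[0.13,0,0,0,0],[0.13,0,0,0,0],[0.13,0,0,0,0],[0.13,0,0,0,0]]]
[[[0.26,0,0,-0.8,0],[0.26,0,0,-0.79,0],[0.26,0,0,-0.8,0],[0.26,0,0,-0.79,0],[0.26,0,0,-0.8,0]]]
[[[-0.35,0.87,-0.21,0,0.91],[-0.35,0.84,-0.29,0,0.91],[-0.35,0.81,-0.36,0,0.91],[-0.35,0.78,-0.43,0,0.91],[-0.35,0.74,-0.5,0,0.91]]]
[[[-0.35,0.69,-0.57,0,0.91],[-0.35,0.63,-0.63,0,0.91],[-0.35,0.57,-0.68,0,0.91],[-0.35,0.51,-0.73,0,0.91],[-0.35,0.44,-0.78,0,0.91]]]
[[[-0.35,0.37,-0.81,0,0.91],[-0.35,0.29,-0.84,0,0.91],[-0.35,0.21,-0.87,0,0.92],[-0.35,0.13,-0.88,0,0.91],[-0.35,0,0,0,0]]]
[[[-0.35,0,0,0,0]]]
```

Call:
send_rows(series=[[[-0.67, -0.01, 0.01, -0.01, 0], [0.13, 0, 0, 0, 0], [0.13, 0, 0, 0, 0], [0.13, 0, 0, 0, 0], [0.13, 0, 0, 0, 0]]])

```text
clock: 35.4
position: [0.5212, -0.1085, 0.0199]
orientation: [-2.412, -2.013, 0.0]
contact_force: [-0.3, 0.1, 0.6]
grip_width: 0.0511
finger_force: 0.0
```

Call:
send_rows(series=[[[0.26, 0, 0, -0.8, 0], [0.26, 0, 0, -0.79, 0], [0.26, 0, 0, -0.8, 0], [0.26, 0, 0, -0.79, 0], [0.26, 0, 0, -0.8, 0]]])

```text
clock: 36.02
position: [0.5211, -0.1084, 0.1801]
orientation: [-2.412, -2.013, 0.0]
contact_force: [-0.1, -0.6, 0.2]
grip_width: 0.058
finger_force: 0.0
```

Call:
send_rows(series=[[[-0.35, 0.87, -0.21, 0, 0.91], [-0.35, 0.84, -0.29, 0, 0.91], [-0.35, 0.81, -0.36, 0, 0.91], [-0.35, 0.78, -0.43, 0, 0.91], [-0.35, 0.74, -0.5, 0, 0.91]]])

```text
clock: 36.65
position: [0.5112, 0.0705, 0.1791]
orientation: [2.806, 1.412, -0.0]
contact_force: [0.8, -0.7, 0.0]
grip_width: 0.0299
finger_force: 0.0
```

Call:
send_rows(series=[[[-0.35, 0.69, -0.57, 0, 0.91], [-0.35, 0.63, -0.63, 0, 0.91], [-0.35, 0.57, -0.68, 0, 0.91], [-0.35, 0.51, -0.73, 0, 0.91], [-0.35, 0.44, -0.78, 0, 0.91]]])

```text
clock: 37.28
position: [0.5012, 0.2485, 0.179]
orientation: [3.052, 0.743, -0.0]
contact_force: [0.4, 0.2, -1.3]
grip_width: 0.0301
finger_force: 0.0
```

Call:
send_rows(series=[[[-0.35, 0.37, -0.81, 0, 0.91], [-0.35, 0.29, -0.84, 0, 0.91], [-0.35, 0.21, -0.87, 0, 0.92], [-0.35, 0.13, -0.88, 0, 0.91], [-0.35, 0, 0, 0, 0]]])

```text
clock: 37.9
position: [0.4914, 0.3934, 0.1789]
orientation: [-3.134, -0.187, 0.001]
contact_force: [-0.0, 0.2, 0.7]
grip_width: 0.0298
finger_force: 0.0
```

Call:
send_rows(series=[[[-0.35, 0, 0, 0, 0]]])

```text
clock: 38.02
position: [0.4932, 0.3891, 0.1787]
orientation: [3.135, 0.183, -0.001]
contact_force: [0.2, -0.5, -0.1]
grip_width: 0.0297
finger_force: 0.0
```

```bash
python3 -c "
from h import *
p,d,i=cam('top'); P=cloud(d,i); hsv=cv2.cvtColor(p,cv2.COLOR_RGB2HSV)
cookies(.4,.65,-.34,-.06,.02); save('t3',p[180:300,250:500]) ; cv2.imwrite('pics/t3.png',cv2.resize(p[180:300,250:500,::-1],(750,360)))
p,d,i=cam('wrist'); save('w3',p)
plan([(.4935,.3904,.105,6.6,30,1)])"
```

```text
cookie 205 [ 0.5881 -0.1223] ang 78.2 ext [0.03 0.06] z 0.048
cookie 211 [ 0.575  -0.2032] ang 78.9 ext [0.032 0.062] z 0.046
cookie 215 [ 0.5595 -0.2854] ang 76.5 ext [0.03  0.061] z 0.047
cookie 217 [ 0.5217 -0.1118] ang 78.7 ext [0.031 0.065] z 0.049
cookie 219 [ 0.5064 -0.192 ] ang 79.2 ext [0.032 0.062] z 0.048
cookie 67 [ 0.4705 -0.3348] ang -9.9 ext [0.003 0.053] z 0.062
at [0.4938 0.3884 0.1791] t 6.56 clock 38.17 w 0.0299
[[[-0.35,0,-0.02,0.62,0],[-0.35,0,-0.02,0.62,0],[-0.35,0,-0.01,0.61,-0.01],[-0.35,0,0,0,0]]]
```

View pics/t3.png

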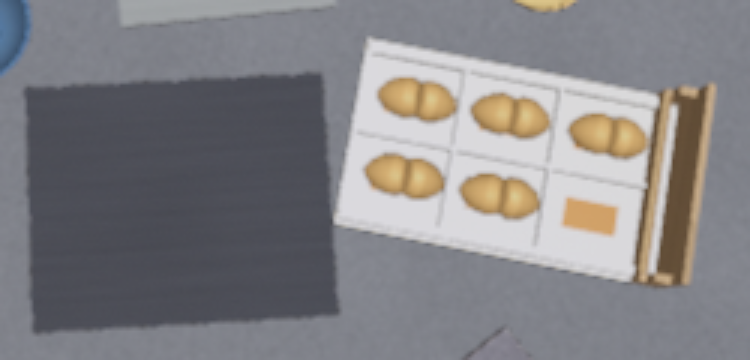

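View pics/w3.png

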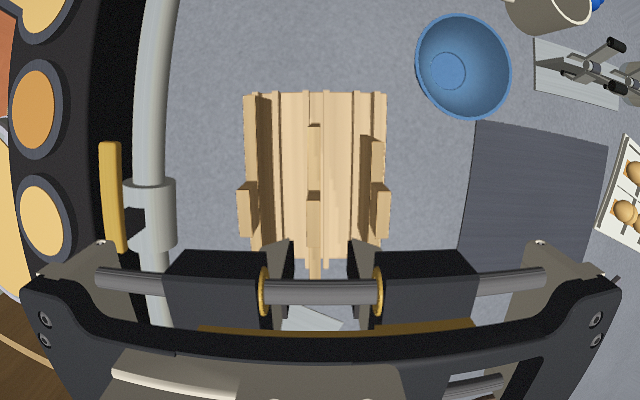

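All five cookies lie lengthways in their pockets, and the sheet is empty. In the wrist view the middle board's tab at (315,215) is centred between the fingers, so I'm going down to grip it.

Call:
send_rows(series=[[[-0.35, 0, -0.02, 0.62, 0], [-0.35, 0, -0.02, 0.62, 0], [-0.35, 0, -0.01, 0.61, -0.01], [-0.35, 0, 0, 0, 0], [-0.35, 0, 0, 0, 0]]], force=30)

```text
clock: 38.8
position: [0.4936, 0.3917, 0.1061]
orientation: [-3.136, -0.182, -0.001]
contact_force: [-0.2, 0.4, 1.4]
grip_width: 0.03
finger_force: 0.0
```

Call:
send_rows(series=[[[-0.9, 0, 0, 0, 0], [-0.9, 0, 0, 0, 0], [-0.9, 0, 0, 0, 0], [-0.9, 0, 0, 0, 0]]])

```text
clock: 39.3
position: [0.4932, 0.392, 0.1057]
orientation: [-3.136, -0.183, -0.001]
contact_force: [-0.7, -1.0, 6.1]
grip_width: 0.0099
finger_force: 30.0
```

```bash
python3 -c "
from h import *
p,t,s=pose();print(s['contact_force'])
plan([(p[0],p[1],.225,t,4.6,2)])"
```

```text
[-0.69639312 -1.02573853  6.08622817]
at [0.4932 0.392  0.1057] t 6.69 clock 39.3 w 0.0099
[[[-0.9,0,0,-0.75,0],[-0.9,0,0,-0.74,0],[-0.9,0,0,-0.75,0],[-0.9,0,0,-0.74,0],[-0.9,0,0,0,0]]]
[[[-0.9,0,0,0,0]]]
```

Call:
send_rows(series=[[[-0.9, 0, 0, -0.4, 0], [-0.9, 0, 0, -0.75, 0], [-0.9, 0, 0, -0.75, 0], [-0.9, 0, 0, -0.75, 0], [-0.9, 0, 0, -0.35, 0]]])

```text
clock: 39.92
position: [0.4934, 0.3924, 0.2276]
orientation: [-3.134, -0.183, -0.003]
contact_force: [-0.2, 0.1, -1.8]
grip_width: 0.0096
finger_force: 30.0
```

```bash
python3 -c "
from h import *
plan([(.5161,-.3336,.225,-10.3,4.6,3)])"
```

```text
at [0.4934 0.3924 0.2276] t 6.69 clock 39.92 w 0.0096
[[[-0.9,-0.07,0.86,0,0.14],[-0.9,-0.06,0.86,0,0.14],[-0.9,-0.05,0.86,0,0.14],[-0.9,-0.04,0.86,0,0.14],[-0.9,-0.03,0.87,0,0.14]]]
[[[-0.9,-0.01,0.86,0,0.14],[-0.9,0,0.87,0,0.14],[-0.9,0.01,0.87,0,0.14],[-0.9,0.02,0.86,0,0.14],[-0.9,0.04,0.86,0.01,0.14]]]
[[[-0.9,0.05,0.86,0,0.14],[-0.9,0.06,0.86,0.01,0.14],[-0.9,0.07,0.86,0,0.14],[-0.9,0.08,0.86,0.01,0.14],[-0.9,0.09,0.86,0,0.14]]]
[[[-0.9,0.11,0.86,0.01,0.14],[-0.9,0.12,0.86,0,0.15],[-0.9,0.13,0.86,0.01,0.14],[-0.9,0.14,0.85,0,0.15],[-0.9,0.16,0.85,0.01,0.14]]]
[[[-0.9,0.17,0.86,0,0.15],[-0.9,0,0,0,0],[-0.9,0,0,0,0],[-0.9,0,0,0,0]]]
```

Call:
send_rows(series=[[[-0.9, -0.07, 0.86, 0, 0.14], [-0.9, -0.06, 0.86, 0, 0.14], [-0.9, -0.05, 0.86, 0, 0.14], [-0.9, -0.04, 0.86, 0, 0.14], [-0.9, -0.03, 0.87, 0, 0.14]]])

```text
clock: 40.55
position: [0.4979, 0.2179, 0.2248]
orientation: [3.14, 0.073, -0.001]
contact_force: [0.1, -0.3, -0.1]
grip_width: 0.0096
finger_force: 30.0
```

Call:
send_rows(series=[[[-0.9, -0.01, 0.86, 0, 0.14], [-0.9, 0, 0.87, 0, 0.14], [-0.9, 0.01, 0.87, 0, 0.14], [-0.9, 0.02, 0.86, 0, 0.14], [-0.9, 0.04, 0.86, 0.01, 0.14]]])

```text
clock: 41.18
position: [0.5035, 0.0452, 0.2245]
orientation: [3.141, -0.037, -0.001]
contact_force: [0.6, -0.3, -0.1]
grip_width: 0.0101
finger_force: 30.0
```

Call:
send_rows(series=[[[-0.9, 0.05, 0.86, 0, 0.14], [-0.9, 0.06, 0.86, 0.01, 0.14], [-0.9, 0.07, 0.86, 0, 0.14], [-0.9, 0.08, 0.86, 0.01, 0.14], [-0.9, 0.09, 0.86, 0, 0.14]]])

```text
clock: 41.8
position: [0.5087, -0.1271, 0.2237]
orientation: [-3.138, 0.147, 0.001]
contact_force: [0.0, 0.3, -0.7]
grip_width: 0.01
finger_force: 30.0
```

Call:
send_rows(series=[[[-0.9, 0.11, 0.86, 0.01, 0.14], [-0.9, 0.12, 0.86, 0, 0.15], [-0.9, 0.13, 0.86, 0.01, 0.14], [-0.9, 0.14, 0.85, 0, 0.15], [-0.9, 0.16, 0.85, 0.01, 0.14]]])

```text
clock: 42.42
position: [0.5141, -0.3002, 0.2224]
orientation: [-3.13, 0.26, 0.001]
contact_force: [-0.0, 0.4, -1.5]
grip_width: 0.0096
finger_force: 30.0
```

Call:
send_rows(series=[[[-0.9, 0.17, 0.86, 0, 0.15], [-0.9, 0, 0, 0, 0], [-0.9, 0, 0, 0, 0], [-0.9, 0, 0, 0, 0], [-0.9, 0, 0, 0, 0]]])

```text
clock: 43.05
position: [0.5158, -0.3334, 0.2229]
orientation: [-3.129, 0.28, -0.0]
contact_force: [-0.2, 0.6, -0.6]
grip_width: 0.0099
finger_force: 30.0
```

Run:
```python
from h import *
for n in("scene","top"):
    p,d,i=cam(n); P=cloud(d,i); save("b_"+n,p)
    X,Y,Z=P[...,0],P[...,1],P[...,2]
    m=(X>.4)&(X<.64)&(Y>-.37)&(Y<-.29)&(Z>.11)&(Z<.215)
    q=P[m]; print(n,len(q))
    if len(q)>30:
        print(q.min(0).round(4),q.max(0).round(4),np.percentile(q[:,2],[1,50,99]).round(4))
        a=np.array([np.cos(np.radians(-10.3)),np.sin(np.radians(-10.3))]); nn=np.array([-a[1],a[0]])
        o=np.array([.5161,-.3336])
        for z0 in np.arange(.11,.215,.015):
            k=q[(q[:,2]>z0)&(q[:,2]<=z0+.015)]
            if len(k)>5:
                w=(k[:,:2]-o)@nn; s=(k[:,:2]-o)@a; print(round(z0,3),len(k),"across",np.percentile(w,[5,50,95]).round(4),"along",np.percentile(s,[1,99]).round(4))
plan([(.5161,-.3336,.225,-10.3,4.6,1)])
```

```text
scene 781
[ 0.4489 -0.3506  0.1179] [ 0.586  -0.3172  0.2149] [0.122  0.1718 0.212 ]
0.11 34 across [-0.002   0.0045  0.005 ] along [-0.0668  0.0695]
0.125 113 across [-0.0023  0.0046  0.005 ] along [-0.0628  0.0699]
0.14 115 across [-0.0033  0.0046  0.0051] along [-0.0631  0.0699]
0.155 113 across [-0.0027  0.0046  0.0052] along [-0.0625  0.0705]
0.17 122 across [-0.0021  0.0048  0.0053] along [-0.0613  0.0696]
0.185 114 across [-0.0029  0.0047  0.0054] along [-0.0414  0.07  ]
0.2 170 across [-0.0038  0.0021  0.0053] along [-0.0149  0.0693]
top 460
[ 0.4486 -0.3533  0.1151] [ 0.5833 -0.3184  0.2138] [0.1188 0.1776 0.2104]
0.11 28 across [-0.0001  0.0014  0.0022] along [-0.0665 -0.0022]
0.125 56 across [0.0001 0.0016 0.003 ] along [-0.0668 -0.0038]
0.14 49 across [-0.0036  0.0018  0.003 ] along [-0.067   0.0373]
0.155 67 across [0.001  0.002  0.0032] along [-0.0672  0.0668]
0.17 57 across [0.0003 0.0019 0.0028] along [-0.067   0.0671]
0.185 64 across [-0.0016  0.002   0.0032] along [-0.0673  0.0663]
0.2 139 across [-0.0072 -0.0012  0.0027] along [-0.0666  0.0675]
at [ 0.5157 -0.3338  0.2229] t -10.28 clock 43.15 w 0.0097
[[[-0.9,0.01,-0.01,-0.05,0],[-0.9,0,0,0,0]]]
```

View pics/b_scene.png

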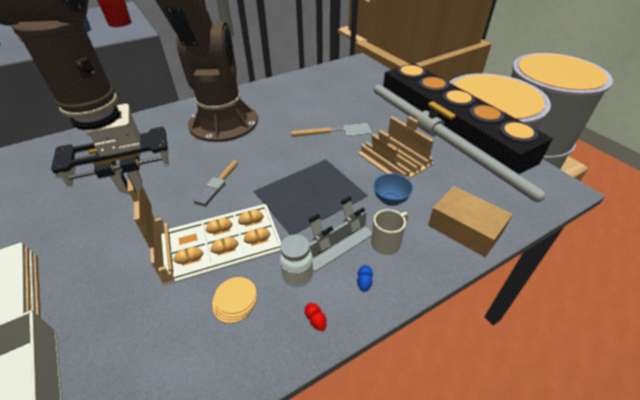

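The board hangs upright over the slot. In each camera's own frame it sits about 1.7 mm too close to the end plate, so I'll shift it +1.7 mm along tray y (−y in the tool) and go down.

Call:
send_rows(series=[[[-0.9, 0, -0.04, 0, 0], [-0.9, 0, 0, 0.7, 0], [-0.9, 0, 0, 0.7, 0], [-0.9, 0, 0, 0.4, 0], [-0.9, 0, 0, 0.2, 0]]])

```text
clock: 43.78
position: [0.5157, -0.3326, 0.1421]
orientation: [-3.129, 0.283, 0.001]
contact_force: [0.2, -0.2, -1.0]
grip_width: 0.0099
finger_force: 30.0
```

Call:
send_rows(series=[[[-0.9, 0, 0, 0.2, 0], [-0.9, 0, 0, 0.2, 0], [-0.9, 0, 0, 0.1, 0], [-0.9, 0, 0, 0, 0]]])

```text
clock: 44.28
position: [0.5157, -0.3328, 0.1226]
orientation: [-3.129, 0.283, 0.0]
contact_force: [-0.1, -0.0, -1.2]
grip_width: 0.0096
finger_force: 30.0
```

Call:
send_rows(series=[[[-0.9, 0, 0, 0.15, 0], [-0.9, 0, 0, 0.15, 0], [-0.9, 0, 0, 0.1, 0], [-0.9, 0, 0, 0, 0]]])

```text
clock: 44.78
position: [0.5179, -0.3343, 0.1109]
orientation: [3.126, -0.283, 0.009]
contact_force: [-6.7, 2.7, 32.2]
grip_width: 0.0099
finger_force: 30.0
```

Call:
send_rows(series=[[[-0.9, 0, 0, 0.03, 0], [-0.9, 0, 0, 0.02, 0], [-0.9, 0, 0, 0, 0]]])

```text
clock: 45.15
position: [0.5184, -0.3345, 0.1101]
orientation: [3.125, -0.283, 0.012]
contact_force: [-8.4, 4.1, 41.2]
grip_width: 0.0097
finger_force: 30.1
```

Call:
send_rows(series=[[[-0.9, 0, 0, -0.12, 0], [-0.9, 0, 0, 0, 0]]])

```text
clock: 45.4
position: [0.5157, -0.3331, 0.1102]
orientation: [3.128, -0.283, 0.001]
contact_force: [-3.7, 0.2, 12.4]
grip_width: 0.0101
finger_force: 30.0
```

Run:
```python
from h import *
print(pose())
a=np.array([np.cos(np.radians(-10.3)),np.sin(np.radians(-10.3))]); nn=np.array([-a[1],a[0]])
out=[]
for n,o in(("scene",(.5174,-.3324)),("top",(.5153,-.3348))):
    p,d,i=cam(n); P=cloud(d,i); q=P[...,:2]-np.array(o); s=q@a; w=q@nn; Z=P[...,2]
    for nm,lo,hi in(("L",-.064,-.025),("R",.025,.064)):
        m=(s>lo)&(s<hi)&(w>-.006)&(w<.009)&(Z>.09)&(Z<.13)
        if m.sum()>5: 
            zz=Z[m]; print(n,nm,m.sum(),"z",np.percentile(zz,[50,90,98]).round(4),"w",np.percentile(w[m],[5,95]).round(4))
    m=(w>-.006)&(w<.009)&(Z>.05)&(Z<.1)&(abs(s)<.1); print(n,"along",np.percentile(s[m],[1,99]).round(4),"face w",np.percentile(w[m],[50,90]).round(4))
    if n=="scene": c=p[150:310,90:290]; cv2.imwrite("pics/b2.png",cv2.resize(c[:,:,::-1],(750,600),interpolation=cv2.INTER_CUBIC))
```

```text
(array([ 0.5156847 , -0.33306038,  0.11023046]), np.float64(-10.341348906169715), {'clock': 45.4, 'qpos': array([ 0.5336778 ,  0.53216676, -0.0687728 ,  1.72754942,  0.04566045,
        0.88290044, -1.30587959]), 'qd': array([ 0.00294293,  0.00048423,  0.00207151, -0.00206668,  0.00109362,
        0.00187059, -0.00123223]), 'joint_torque': array([-1.27194911e+00, -6.21927524e+01, -1.31595634e+00, -2.54364485e+01,
       -3.10021257e-01, -1.57705374e+00,  1.08823646e-03]), 'position': array([ 0.5156847 , -0.33306038,  0.11023046]), 'orientation': array([ 3.12824756e+00, -2.83078682e-01,  5.25895949e-04]), 'contact_force': array([-3.67266933,  0.24479949, 12.39783659]), 'moment': array([0.21662599, 0.5009571 , 0.0068538 ]), 'finger_force': 30.004003643989563, 'grip_width': 0.01005957980701985})
scene R 83 z [0.0993 0.1008 0.1016] w [-0.0048  0.0044]
scene along [-0.0774  0.0821] face w [0.0038 0.0045]
top L 80 z [0.0978 0.1003 0.1022] w [-0.005   0.0046]
top R 8 z [0.0975 0.0996 0.1006] w [0.     0.0037]
top along [-0.0817  0.082 ] face w [0.0033 0.005 ]
```

View pics/b2.png

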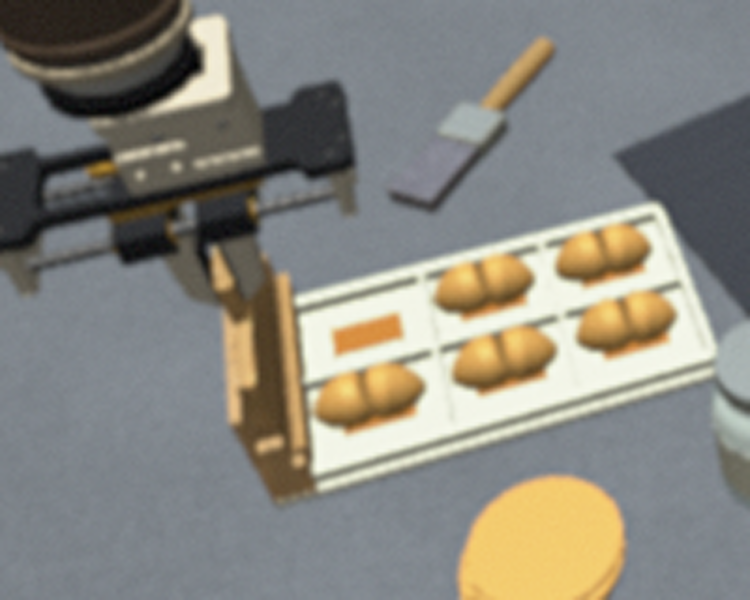

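The board's top edge reads about 0.098 m, which is right for standing on the slot floor. Both ends are between the posts and the force has come up, so I'm releasing it.

Call:
send_rows(series=[[[-0.9, 0, 0, -0.04, 0], [-0.9, 0, 0, 0, 0], [-0.45, 0, 0, 0, 0], [-0.45, 0, 0, 0, 0], [-0.45, 0, 0, 0, 0]]])

```text
clock: 46.12
position: [0.5157, -0.3327, 0.1109]
orientation: [-3.129, 0.283, 0.0]
contact_force: [0.3, -0.3, 0.1]
grip_width: 0.025
finger_force: 0.0
```

Call:
send_rows(series=[[[-0.45, 0, 0, -0.3, 0], [-0.45, 0, 0, -0.9, 0], [-0.45, 0, 0, -0.9, 0], [-0.45, 0, 0, -0.9, 0], [-0.45, 0, 0, 0, 0]]])

```text
clock: 46.75
position: [0.5175, -0.3337, 0.2353]
orientation: [3.126, -0.283, 0.01]
contact_force: [0.1, 0.3, -0.1]
grip_width: 0.0251
finger_force: 0.0
```

Run:
```python
from h import *
a=np.array([np.cos(np.radians(-10.3)),np.sin(np.radians(-10.3))]); nn=np.array([-a[1],a[0]])
for n,o in(("scene",(.5174,-.3324)),("top",(.5153,-.3348))):
    p,d,i=cam(n); P=cloud(d,i); q=P[...,:2]-np.array(o); s=q@a; w=q@nn; Z=P[...,2]
    for nm,lo,hi,z0,z1 in(("L",-.064,-.025,.09,.12),("R",.025,.064,.09,.12),("tab",-.03,.03,.122,.15)):
        m=(s>lo)&(s<hi)&(abs(w)<.014)&(Z>z0)&(Z<z1)
        if m.sum()>5: print(n,nm,m.sum(),"z",np.percentile(Z[m],[50,90]).round(4),"w",np.percentile(w[m],[5,95]).round(4),"s",np.percentile(s[m],[2,98]).round(4))
    X,Y=P[...,0],P[...,1]
    for nm,y0,y1 in(("clipA",-.035,.025),("clipB",.06,.125)):
        m=(X>.64)&(X<.76)&(Y>y0)&(Y<y1)&(Z>.1)&(Z<.13); print(n,nm,((np.percentile(P[m],3,0)+np.percentile(P[m],97,0))/2).round(4))
plan([(.7029,-.0040,.19,97,80,2)])
```

```text
scene L 42 z [0.0993 0.1009] w [-0.0026  0.0049] s [-0.0638 -0.0267]
scene R 91 z [0.0988 0.1008] w [-0.0111  0.0048] s [0.0257 0.0635]
scene tab 82 z [0.1309 0.1323] w [-0.0048  0.0047] s [-0.0198  0.0148]
scene clipA [ 0.7043 -0.004   0.1078]
scene clipB [0.6927 0.0914 0.1085]
top L 82 z [0.0963 0.0999] w [-0.0058  0.0046] s [-0.0627 -0.0258]
top tab 50 z [0.129  0.1321] w [-0.0048  0.0051] s [-0.0199  0.0105]
top clipA [ 0.7018 -0.0061  0.1098]
top clipB [0.6907 0.0892 0.1094]
at [ 0.5158 -0.3328  0.2318] t -10.33 clock 46.85 w 0.0253
[[[0.74,0.16,-0.45,0.05,-0.94],[0.74,0.2,-0.43,0.05,-0.94],[0.74,0.24,-0.41,0.05,-0.94],[0.74,0.27,-0.38,0.05,-0.94],[0.74,0.31,-0.36,0.05,-0.94]]]
[[[0.74,0.34,-0.33,0.05,-0.94],[0.74,0.37,-0.29,0.05,-0.94],[0.74,0.4,-0.26,0.05,-0.93],[0.74,0.42,-0.22,0.05,-0.94],[0.74,0.44,-0.18,0.05,-0.93]]]
[[[0.74,0.45,-0.14,0.05,-0.94],[0.74,0.46,-0.09,0.05,-0.93],[0.74,0.47,-0.05,0.06,-0.94],[0.74,0.47,-0.01,0.05,-0.93],[0.74,0.47,0.04,0.06,-0.94]]]
[[[0.74,0.47,0.08,0.05,-0.93],[0.74,0.46,0.12,0.06,-0.94],[0.74,0.44,0.17,0.05,-0.93],[0.74,0.42,0.2,0.06,-0.94],[0.74,0.41,0.25,0.05,-0.93]]]
[[[0.74,0,0,0,0],[0.74,0,0,0,0]]]
```

Call:
send_rows(series=[[[0.74, 0.16, -0.45, 0.05, -0.94], [0.74, 0.2, -0.43, 0.05, -0.94], [0.74, 0.24, -0.41, 0.05, -0.94], [0.74, 0.27, -0.38, 0.05, -0.94], [0.74, 0.31, -0.36, 0.05, -0.94]]])

```text
clock: 47.48
position: [0.5623, -0.2498, 0.2198]
orientation: [-3.107, -0.458, 0.003]
contact_force: [0.6, 0.5, 0.3]
grip_width: 0.0705
finger_force: 0.0
```

Call:
send_rows(series=[[[0.74, 0.34, -0.33, 0.05, -0.94], [0.74, 0.37, -0.29, 0.05, -0.94], [0.74, 0.4, -0.26, 0.05, -0.93], [0.74, 0.42, -0.22, 0.05, -0.94], [0.74, 0.44, -0.18, 0.05, -0.93]]])

```text
clock: 48.1
position: [0.6091, -0.1675, 0.2098]
orientation: [-2.916, -1.166, 0.003]
contact_force: [0.2, 0.2, 0.8]
grip_width: 0.0798
finger_force: 0.0
```

Call:
send_rows(series=[[[0.74, 0.45, -0.14, 0.05, -0.94], [0.74, 0.46, -0.09, 0.05, -0.93], [0.74, 0.47, -0.05, 0.06, -0.94], [0.74, 0.47, -0.01, 0.05, -0.93], [0.74, 0.47, 0.04, 0.06, -0.94]]])

```text
clock: 48.72
position: [0.6558, -0.0858, 0.1989]
orientation: [-2.566, -1.81, 0.003]
contact_force: [0.7, -0.0, 0.9]
grip_width: 0.08
finger_force: 0.0
```

Call:
send_rows(series=[[[0.74, 0.47, 0.08, 0.05, -0.93], [0.74, 0.46, 0.12, 0.06, -0.94], [0.74, 0.44, 0.17, 0.05, -0.93], [0.74, 0.42, 0.2, 0.06, -0.94], [0.74, 0.41, 0.25, 0.05, -0.93]]])

```text
clock: 49.35
position: [0.7025, -0.0035, 0.188]
orientation: [-2.077, -2.355, 0.003]
contact_force: [-0.1, 0.5, -0.0]
grip_width: 0.0792
finger_force: 0.0
```

Call:
send_rows(series=[[[0.74, 0, 0, 0, 0], [0.74, 0, 0, 0, 0], [0.74, 0, 0, 0, 0]]])

```text
clock: 49.72
position: [0.7027, -0.0051, 0.1894]
orientation: [2.085, 2.35, -0.001]
contact_force: [0.1, -0.1, 1.3]
grip_width: 0.0801
finger_force: 0.0
```

Run:
```python
from h import *
p,d,i=cam("wrist"); save("w4",p)
plan([(.703,-.004,.089,97,80,2)])
```

```text
at [ 0.7028 -0.005   0.1896] t 96.87 clock 49.77 w 0.0798
[[[0.74,0.01,0,0.84,-0.01],[0.74,0.01,0,0.84,-0.01],[0.74,0,0.01,0.83,0],[0.74,0,0,0,0],[0.74,0,0,0,0]]]
```

View pics/w4.png

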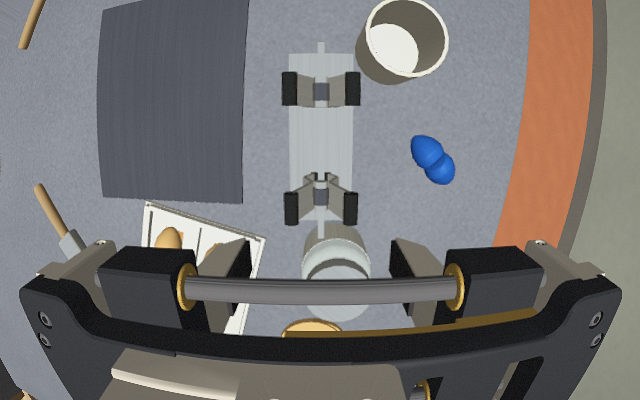

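Both clips, at (320,205) and (320,88), line up with the gripper's centre column. The jar is clear of the fingers. Going down onto the near clip.

Call:
send_rows(series=[[[0.74, 0.01, 0, 0.84, -0.01], [0.74, 0.01, 0, 0.84, -0.01], [0.74, 0, 0.01, 0.83, 0], [0.74, 0, 0, 0, 0], [0.74, 0, 0, 0, 0]]], force=20)

```text
clock: 50.4
position: [0.704, -0.0031, 0.0906]
orientation: [2.08, 2.353, 0.002]
contact_force: [1.2, -0.2, 0.5]
grip_width: 0.0797
finger_force: 0.0
```

Call:
send_rows(series=[[[-0.41, 0, 0, 0, 0], [-0.41, 0, 0, 0, 0], [-0.41, 0, 0, 0, 0], [-0.41, 0, 0, 0, 0], [-0.41, 0, 0, 0, 0]]])

```text
clock: 51.02
position: [0.7078, -0.0022, 0.0941]
orientation: [2.075, 2.349, 0.012]
contact_force: [2.7, 0.0, 21.2]
grip_width: 0.0348
finger_force: 14.2
```

Run:
```python
from h import *
p,d,i=cam("scene"); c=p[160:290,270:400]; cv2.imwrite("pics/c1.png",cv2.resize(c[:,:,::-1],(560,560),interpolation=cv2.INTER_CUBIC))
plan([(.703,-.004,.22,97,27,1)])
```

```text
at [ 0.7079 -0.0022  0.0942] t 97.07 clock 51.08 w 0.0311
[[[-0.41,-0.01,-0.03,-0.79,0],[-0.41,-0.01,-0.03,-0.79,0],[-0.41,-0.01,-0.03,-0.78,0.01],[-0.41,0,-0.04,-0.79,0],[-0.41,0,0,0,0]]]
```

View pics/c1.png

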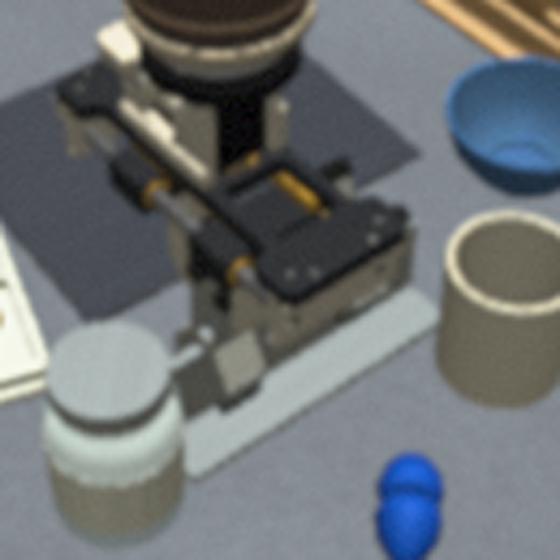

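Call:
send_rows(series=[[[-0.41, 0, 0, -0.1, 0], [-0.41, 0, 0, 0, 0], [-0.41, 0, 0, 0, 0], [-0.41, 0, 0, 0, 0]]])

```text
clock: 51.58
position: [0.7043, -0.0028, 0.0945]
orientation: [2.079, 2.353, 0.003]
contact_force: [-0.4, -0.7, 9.1]
grip_width: 0.0273
finger_force: 11.9
```

Run:
```python
from h import *
print(pose())
```

```text
(array([ 0.70430811, -0.00283516,  0.09448527]), np.float64(97.09414035164195), {'clock': 51.575, 'qpos': array([ 0.22195037,  0.7326093 , -0.49836772,  1.46551989,  0.38056843,
        1.03781726, -0.23839045]), 'qd': array([ 0.00146835,  0.00312881,  0.00104081, -0.00121735, -0.00031088,
        0.00013094, -0.00047937]), 'joint_torque': array([-1.25428559e-01, -7.50270581e+01, -9.09427911e+00, -2.44989663e+01,
       -1.18363691e-01, -1.17891748e-02, -1.60092386e-03]), 'position': array([ 0.70430811, -0.00283516,  0.09448527]), 'orientation': array([2.07859654, 2.35331932, 0.00271016]), 'contact_force': array([-0.36340583, -0.69783866,  9.08582749]), 'moment': array([-0.0361386 , -0.05242057,  0.05856204]), 'finger_force': 11.901389211416245, 'grip_width': 0.027306945289690403})
```

Call:
send_rows(series=[[[-0.41, 0, 0, -0.3, 0], [-0.41, 0, 0, -0.7, 0], [-0.41, 0, 0, -0.8, 0], [-0.41, 0, 0, -0.8, 0], [-0.41, 0, 0, -0.7, 0]]])

```text
clock: 52.2
position: [0.7029, -0.003, 0.2263]
orientation: [-2.079, -2.355, 0.001]
contact_force: [-0.7, 1.0, 0.0]
grip_width: 0.0274
finger_force: 10.4
```

Call:
send_rows(series=[[[-0.41, 0, 0, 0, 0], [-0.41, 0, 0, 0, 0]]])

```text
clock: 52.45
position: [0.7026, -0.0032, 0.224]
orientation: [-2.079, -2.354, 0.002]
contact_force: [0.3, -0.3, -0.9]
grip_width: 0.0271
finger_force: 10.4
```

Run:
```python
from h import *
p,d,i=cam("scene"); P=cloud(d,i); c=p[120:290,250:420]; cv2.imwrite("pics/c2.png",cv2.resize(c[:,:,::-1],(560,560),interpolation=cv2.INTER_CUBIC))
X,Y,Z=P[...,0],P[...,1],P[...,2]
m=(X>.66)&(X<.75)&(abs(Y+.004)<.03)&(Z>.07)&(Z<.24); q=P[m]
for z in np.arange(.07,.24,.01):
    k=q[(q[:,2]>=z)&(q[:,2]<z+.01)]
    if len(k)>3: print(z.round(2),len(k),np.percentile(k[:,:2],[3,97],axis=0).round(3).tolist())
plan([(.5572,-.3450,.225,169.7,27,2)])
```

```text
0.15 42 [[0.671, -0.018], [0.721, 0.01]]
0.16 54 [[0.67, -0.02], [0.721, 0.008]]
0.17 60 [[0.672, -0.02], [0.723, 0.01]]
0.18 71 [[0.674, -0.019], [0.719, 0.01]]
0.19 77 [[0.683, -0.019], [0.713, 0.009]]
0.2 64 [[0.691, -0.018], [0.71, 0.007]]
0.21 34 [[0.691, -0.018], [0.71, 0.003]]
0.22 38 [[0.685, -0.018], [0.713, -0.008]]
0.23 56 [[0.678, -0.017], [0.731, 0.0]]
at [ 0.7025 -0.0033  0.2236] t 97.1 clock 52.5 w 0.0272
[[[-0.41,-0.62,-0.36,0,-0.97],[-0.41,-0.58,-0.42,0,-0.98],[-0.41,-0.54,-0.47,0,-0.97],[-0.41,-0.49,-0.52,0,-0.98],[-0.41,-0.43,-0.57,0,-0.97]]]
[[[-0.41,-0.38,-0.6,0,-0.98],[-0.41,-0.32,-0.64,-0.01,-0.97],[-0.41,-0.25,-0.67,0,-0.98],[-0.41,-0.19,-0.69,-0.01,-0.97],[-0.41,-0.12,-0.7,0,-0.98]]]
[[[-0.41,-0.05,-0.71,-0.01,-0.97],[-0.41,0.02,-0.71,0,-0.98],[-0.41,0.09,-0.71,-0.01,-0.97],[-0.41,0,0,0,0],[-0.41,0,0,0,0]]]
```

View pics/c2.png

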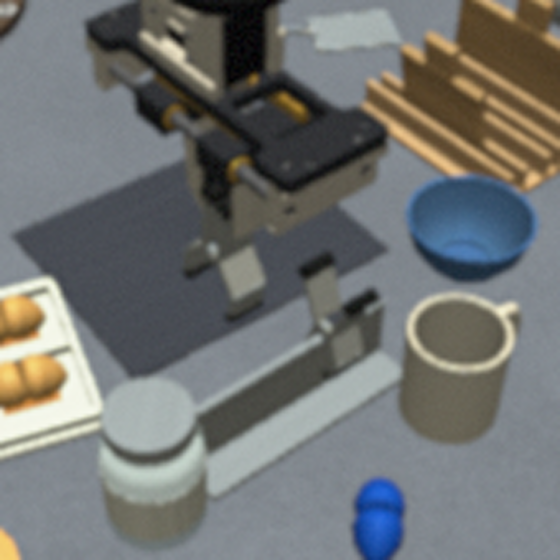

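The clip is held upright with its jaws open. Jaw tips are about 70 mm below the TCP and the hinge about 20 mm below. Moving it over to the slot.

Call:
send_rows(series=[[[-0.41, -0.62, -0.36, 0, -0.97], [-0.41, -0.58, -0.42, 0, -0.98], [-0.41, -0.54, -0.47, 0, -0.97], [-0.41, -0.49, -0.52, 0, -0.98], [-0.41, -0.43, -0.57, 0, -0.97]]])

```text
clock: 53.12
position: [0.646, -0.1356, 0.2235]
orientation: [-1.445, -2.787, 0.001]
contact_force: [0.0, -0.6, -2.3]
grip_width: 0.0276
finger_force: 10.4
```

Call:
send_rows(series=[[[-0.41, -0.38, -0.6, 0, -0.98], [-0.41, -0.32, -0.64, -0.01, -0.97], [-0.41, -0.25, -0.67, 0, -0.98], [-0.41, -0.19, -0.69, -0.01, -0.97], [-0.41, -0.12, -0.7, 0, -0.98]]])

```text
clock: 53.75
position: [0.5905, -0.2669, 0.2245]
orientation: [-0.729, -3.054, -0.0]
contact_force: [0.0, 0.1, -0.8]
grip_width: 0.0275
finger_force: 10.4
```

Call:
send_rows(series=[[[-0.41, -0.05, -0.71, -0.01, -0.97], [-0.41, 0.02, -0.71, 0, -0.98], [-0.41, 0.09, -0.71, -0.01, -0.97], [-0.41, 0, 0, 0, 0], [-0.41, 0, 0, 0, 0]]])

```text
clock: 54.38
position: [0.558, -0.3439, 0.2258]
orientation: [-0.283, -3.128, -0.002]
contact_force: [0.2, 0.5, 0.2]
grip_width: 0.0273
finger_force: 10.4
```

```bash
cat > meas.py <<'E'
from h import *
a=np.array([np.cos(np.radians(-10.3)),np.sin(np.radians(-10.3))]); nn=np.array([-a[1],a[0]])
def slot(smin,smax,z0,z1):
    for n,o in(("scene",(.5174,-.3324)),("top",(.5153,-.3348))):
        p,d,i=cam(n); P=cloud(d,i); q=P[...,:2]-np.array(o); s=q@a; w=q@nn; Z=P[...,2]
        m=(s>smin)&(s<smax)&(abs(w)<.06)&(Z>z0)&(Z<z1)
        for z in np.arange(z0,z1,.01):
            k=m&(Z>=z)&(Z<z+.01)
            if k.sum()>4: print(n,z.round(3),k.sum(),"s",np.percentile(s[k],[3,97]).round(4),"w",np.percentile(w[k],[3,97]).round(4))
        save(f"m_{n}",p)
E
python3 - <<'E'
from meas import *
slot(.015,.075,.14,.22)
plan([(.5572,-.3450,.13,169.7,27,1)])
E
```

```text
scene 0.15 31 s [0.0325 0.0563] w [-0.0377  0.0137]
scene 0.16 44 s [0.0314 0.0568] w [-0.0379  0.014 ]
scene 0.17 32 s [0.0327 0.0561] w [-0.0368  0.0152]
scene 0.18 90 s [0.0301 0.0564] w [-0.0362  0.0141]
scene 0.19 104 s [0.0308 0.0571] w [-0.0296  0.0075]
scene 0.2 97 s [0.0311 0.0571] w [-0.0175  0.0022]
scene 0.21 39 s [0.0317 0.056 ] w [-0.0165  0.0032]
top 0.15 8 s [0.032  0.0425] w [-0.025   0.0143]
top 0.16 12 s [0.0315 0.0393] w [-0.0368  0.0146]
top 0.17 9 s [0.032  0.0369] w [-0.0339  0.0165]
top 0.18 19 s [0.0312 0.0429] w [-0.0341  0.0155]
at [ 0.5585 -0.3433  0.2264] t 169.76 clock 54.48 w 0.0271
[[[-0.41,0.01,-0.02,0.8,0],[-0.41,0.01,-0.01,0.8,0.01],[-0.41,0,-0.02,0.81,0],[-0.41,0,0,0,0]]]
```

Run:
```python
from h import *
plan([(.5594,-.3374,.2264,169.7,27,1),(.5594,-.3374,.13,169.7,27,2)])
```

```text
at [ 0.5585 -0.3433  0.2264] t 169.76 clock 54.48 w 0.0271
[[[-0.41,0,0.15,0,0.01],[-0.41,0,0,0,0],[-0.41,0,0,0.8,0],[-0.41,0,0,0.8,0],[-0.41,0,0,0.81,0]]]
[[[-0.41,0,0,0,0],[-0.41,0,0,0,0]]]
```

Call:
send_rows(series=[[[-0.41, 0, 0.15, 0, 0.01], [-0.41, 0, 0, 0, 0], [-0.41, 0, 0, 0.6, 0], [-0.41, 0, 0, 0.4, 0], [-0.41, 0, 0, 0.2, 0]]])

```text
clock: 55.1
position: [0.5588, -0.3387, 0.1776]
orientation: [-0.283, -3.127, -0.001]
contact_force: [0.2, 0.7, -0.9]
grip_width: 0.0269
finger_force: 10.4
```

Call:
send_rows(series=[[[-0.41, 0, 0, 0.3, 0], [-0.41, 0, 0, 0.3, 0], [-0.41, 0, 0, 0.3, 0], [-0.41, 0, 0, 0.3, 0], [-0.41, 0, 0, 0, 0]]])

```text
clock: 55.72
position: [0.5595, -0.3387, 0.1303]
orientation: [0.283, 3.128, 0.0]
contact_force: [-0.7, 0.7, -0.3]
grip_width: 0.0273
finger_force: 11.8
```

```bash
python3 - <<'E'
from meas import *
slot(.02,.08,.05,.16)
p,t,s=pose(); print(p,t,s['contact_force'],s['moment'])
E
python3 -c "
import cv2
p=cv2.imread('pics/m_scene.png'); cv2.imwrite('pics/c3.png',cv2.resize(p[170:290,100:220],(560,560),interpolation=cv2.INTER_CUBIC))"
```

```text
scene 0.05 48 s [0.0363 0.0799] w [-0.0086  0.0077]
scene 0.06 69 s [0.0381 0.0796] w [-0.0364  0.012 ]
scene 0.07 64 s [0.0387 0.0795] w [-0.037   0.0123]
scene 0.08 87 s [0.0341 0.0783] w [-0.0352  0.0153]
scene 0.09 121 s [0.0301 0.0681] w [-0.035   0.0119]
scene 0.1 100 s [0.0315 0.0598] w [-0.0263  0.0061]
scene 0.11 72 s [0.0304 0.0569] w [-0.0136  0.0056]
scene 0.12 16 s [0.0373 0.0569] w [-0.0131  0.0066]
scene 0.13 43 s [0.0488 0.0559] w [-0.0214  0.0234]
scene 0.14 82 s [0.0509 0.0566] w [-0.0268  0.0308]
scene 0.15 191 s [0.0317 0.0566] w [-0.0255  0.0323]
top 0.05 10 s [0.0211 0.0683] w [0.0017 0.01  ]
top 0.06 15 s [0.0228 0.0455] w [-0.0205  0.0129]
top 0.07 10 s [0.0218 0.0335] w [-0.0372  0.0105]
top 0.08 13 s [0.0211 0.0351] w [-0.0345  0.0156]
top 0.09 17 s [0.0214 0.0323] w [-0.0323  0.0024]
[ 0.55923882 -0.33872496  0.13039423] 169.64173003855367 [-0.73379651  0.68601827 -0.77634913] [ 0.21641243 -0.18419398  0.00189914]
```

View pics/c3.png

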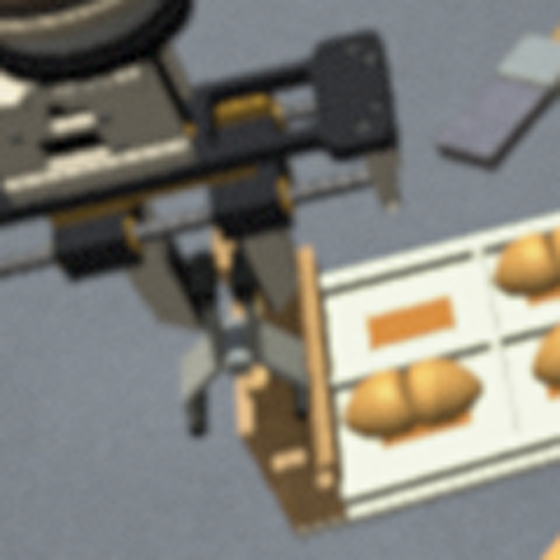

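The clip straddles the board and the end plate from above, with the hinge just over the board edge at about (238,345). Releasing.

Call:
send_rows(series=[[[0, 0, 0, 0, 0], [0.2, 0, 0, 0, 0], [0.7, 0, 0, 0, 0], [0.7, 0, 0, 0, 0], [0.7, 0, 0, 0, 0]]])

```text
clock: 56.45
position: [0.5593, -0.3391, 0.1309]
orientation: [0.284, 3.128, -0.001]
contact_force: [0.3, -0.0, -0.1]
grip_width: 0.0725
finger_force: 0.0
```

Call:
send_rows(series=[[[0.7, 0, 0, -0.3, 0], [0.7, 0, 0, -0.8, 0], [0.7, 0, 0, -0.8, 0], [0.7, 0, 0, -0.5, 0], [0.7, 0, 0, 0, 0]]])

```text
clock: 57.08
position: [0.5601, -0.339, 0.2286]
orientation: [0.284, 3.126, -0.002]
contact_force: [-0.6, -0.7, -0.3]
grip_width: 0.0779
finger_force: 0.0
```

Run:
```python
from meas import *
slot(.02,.07,.05,.17)
plan([(.692,.0915,.225,97,80,2)])
```

```text
scene 0.05 20 s [0.0527 0.066 ] w [-0.0073  0.0025]
scene 0.06 48 s [0.036  0.0669] w [-0.0076  0.009 ]
scene 0.07 59 s [0.0336 0.0665] w [-0.0207  0.0124]
scene 0.08 85 s [0.0339 0.0677] w [-0.0231  0.0171]
scene 0.09 93 s [0.0316 0.0646] w [-0.0236  0.015 ]
scene 0.1 52 s [0.0321 0.0586] w [-0.0149  0.0116]
scene 0.11 100 s [0.0297 0.0567] w [-0.0103  0.0093]
scene 0.12 41 s [0.0324 0.0564] w [-0.0139  0.0137]
scene 0.13 38 s [0.0319 0.0565] w [-0.0167  0.0165]
scene 0.14 29 s [0.0302 0.0558] w [-0.0167  0.0221]
scene 0.15 135 s [0.0297 0.0572] w [-0.0229  0.0267]
scene 0.16 11 s [0.0307 0.0551] w [-0.0201 -0.0146]
top 0.05 6 s [0.0209 0.0306] w [0.001 0.003]
top 0.06 13 s [0.0232 0.0351] w [-0.0132  0.0091]
top 0.07 12 s [0.0212 0.0347] w [-0.0209  0.0121]
top 0.08 31 s [0.0221 0.0535] w [-0.0195  0.0176]
top 0.09 45 s [0.0216 0.0517] w [-0.019   0.0159]
top 0.1 16 s [0.0306 0.0402] w [-0.0119  0.0115]
top 0.11 45 s [0.0306 0.0441] w [-0.011   0.0058]
top 0.12 12 s [0.0308 0.0424] w [-0.0122  0.0134]
top 0.13 15 s [0.031  0.0439] w [-0.016   0.0033]
top 0.14 11 s [0.0314 0.0399] w [-0.0208  0.0241]
top 0.15 45 s [0.0312 0.0545] w [-0.0224  0.027 ]
at [ 0.5588 -0.3389  0.226 ] t 169.63 clock 57.17 w 0.078
[[[0.74,-0.1,0.86,0,0.98],[0.74,-0.02,0.87,0,0.97],[0.74,0.07,0.86,0,0.98],[0.74,0.15,0.85,0,0.97],[0.74,0.23,0.84,0,0.98]]]
[[[0.74,0.31,0.81,0,0.97],[0.74,0.39,0.77,0,0.98],[0.74,0.46,0.73,0,0.97],[0.74,0.53,0.69,0,0.98],[0.74,0.6,0.63,0.01,0.97]]]
[[[0.74,0.65,0.57,0,0.98],[0.74,0.71,0.5,0.01,0.97],[0.74,0.75,0.43,0,0.98],[0.74,0,0,0,0],[0.74,0,0,0,0]]]
```

Call:
send_rows(series=[[[0.74, -0.1, 0.86, 0, 0.98], [0.74, -0.02, 0.87, 0, 0.97], [0.74, 0.07, 0.86, 0, 0.98], [0.74, 0.15, 0.85, 0, 0.97], [0.74, 0.23, 0.84, 0, 0.98]]])

```text
clock: 57.8
position: [0.6098, -0.1723, 0.2251]
orientation: [-1.035, -2.963, 0.001]
contact_force: [0.1, 0.1, -0.6]
grip_width: 0.0799
finger_force: 0.0
```

Call:
send_rows(series=[[[0.74, 0.31, 0.81, 0, 0.97], [0.74, 0.39, 0.77, 0, 0.98], [0.74, 0.46, 0.73, 0, 0.97], [0.74, 0.53, 0.69, 0, 0.98], [0.74, 0.6, 0.63, 0.01, 0.97]]])

```text
clock: 58.42
position: [0.6613, -0.007, 0.2246]
orientation: [-1.72, -2.627, 0.003]
contact_force: [-0.6, -0.2, -0.3]
grip_width: 0.0796
finger_force: 0.0
```

Call:
send_rows(series=[[[0.74, 0.65, 0.57, 0, 0.98], [0.74, 0.71, 0.5, 0.01, 0.97], [0.74, 0.75, 0.43, 0, 0.98], [0.74, 0, 0, 0, 0], [0.74, 0, 0, 0, 0]]])

```text
clock: 59.05
position: [0.692, 0.0907, 0.2245]
orientation: [-2.081, -2.353, 0.004]
contact_force: [-0.0, 0.1, 0.5]
grip_width: 0.0801
finger_force: 0.0
```

Run:
```python
from h import *
p,d,i=cam("wrist"); hsv=cv2.cvtColor(p,cv2.COLOR_RGB2HSV)
m=((hsv[...,2]<55)).astype(np.uint8); m[:40]=0;m[235:]=0;m[:,:240]=0;m[:,400:]=0
k,l,st,c=cv2.connectedComponentsWithStats(m)
for j in range(1,k):
    if st[j,4]>100: print(st[j],c[j].round(1))
plan([(.6928,.0915,.095,97,80,2)])
```

```text
[288 183  13  29 346] [293.8 196.8]
[340 183  13  29 322] [346.2 197.1]
at [0.6922 0.09   0.2248] t 96.96 clock 59.1 w 0.0798
[[[0.74,0.01,0.01,0.81,0],[0.74,0.01,0,0.81,0],[0.74,0.01,0.01,0.81,0],[0.74,0.01,0,0.82,-0.01],[0.74,0,0,0,0]]]
[[[0.74,0,0,0,0]]]
```

Call:
send_rows(series=[[[0.74, 0.01, 0.01, 0.81, 0], [0.74, 0.01, 0, 0.81, 0], [0.74, 0.01, 0.01, 0.81, 0], [0.74, 0.01, 0, 0.81, 0], [0.74, 0, 0, 0, 0]]])

```text
clock: 59.72
position: [0.6912, 0.0908, 0.0935]
orientation: [-2.082, -2.349, 0.008]
contact_force: [-0.1, 0.1, 0.8]
grip_width: 0.0801
finger_force: 0.0
```

Call:
send_rows(series=[[[-0.41, 0, 0, 0, 0], [-0.41, 0, 0, 0, 0], [-0.41, 0, 0, 0, 0], [-0.41, 0, 0, 0, 0], [-0.41, 0, 0, 0, 0]]])

```text
clock: 60.35
position: [0.6982, 0.0944, 0.102]
orientation: [2.078, 2.346, 0.015]
contact_force: [3.7, 0.2, 21.7]
grip_width: 0.0349
finger_force: 14.1
```

Call:
send_rows(series=[[[-0.41, 0, 0, 0, 0], [-0.41, 0, 0, 0, 0]]])

```text
clock: 60.6
position: [0.6982, 0.0946, 0.1022]
orientation: [2.078, 2.346, 0.016]
contact_force: [4.0, -0.7, 19.9]
grip_width: 0.0272
finger_force: 14.1
```

Call:
send_rows(series=[[[-0.41, 0, 0, -0.2, 0], [-0.41, 0, 0, -0.5, 0], [-0.41, 0, 0, -0.8, 0], [-0.41, 0, 0, -0.9, 0], [-0.41, 0, 0, -0.8, 0]]])

```text
clock: 61.22
position: [0.6929, 0.0934, 0.2266]
orientation: [2.082, 2.353, 0.001]
contact_force: [0.0, -0.2, -1.4]
grip_width: 0.0272
finger_force: 10.4
```

Call:
send_rows(series=[[[-0.41, 0, 0, 0, 0], [-0.41, 0, 0, 0, 0]]])

```text
clock: 61.48
position: [0.6926, 0.093, 0.2239]
orientation: [-2.082, -2.353, 0.002]
contact_force: [0.2, 0.5, -1.7]
grip_width: 0.0269
finger_force: 10.4
```

Run:
```python
from h import *
plan([(.65,.0,.228,130,27,0),(.4735,-.3245,.228,169.7,27,2)])
```

```text
at [0.6926 0.093  0.2239] t 96.99 clock 61.48 w 0.0269
[[[-0.41,-0.36,-0.22,-0.02,-0.96],[-0.41,-0.34,-0.26,-0.02,-0.96],[-0.41,-0.31,-0.29,-0.02,-0.96],[-0.41,-0.29,-0.32,-0.01,-0.96],[-0.41,-0.25,-0.34,-0.02,-0.96]]]
[[[-0.41,-0.22,-0.37,-0.01,-0.96],[-0.41,-0.34,-0.86,0,-0.69],[-0.41,-0.28,-0.88,0,-0.69],[-0.41,-0.22,-0.9,0,-0.69],[-0.41,-0.15,-0.91,0,-0.69]]]
[[[-0.41,-0.09,-0.92,0,-0.69],[-0.41,-0.03,-0.92,0,-0.7],[-0.41,0.04,-0.92,0,-0.69],[-0.41,0.1,-0.92,0,-0.7],[-0.41,0.16,-0.91,0,-0.69]]]
[[[-0.41,0.23,-0.89,0,-0.7],[-0.41,0,0,0,0],[-0.41,0,0,0,0]]]
```

Call:
send_rows(series=[[[-0.41, -0.36, -0.22, -0.02, -0.96], [-0.41, -0.34, -0.26, -0.02, -0.96], [-0.41, -0.31, -0.29, -0.02, -0.96], [-0.41, -0.29, -0.32, -0.01, -0.96], [-0.41, -0.25, -0.34, -0.02, -0.96]]])

```text
clock: 62.1
position: [0.6563, 0.015, 0.2262]
orientation: [-1.457, -2.78, 0.003]
contact_force: [0.3, 0.1, -2.3]
grip_width: 0.0278
finger_force: 10.4
```

Call:
send_rows(series=[[[-0.41, -0.22, -0.37, -0.01, -0.96], [-0.41, -0.34, -0.86, 0, -0.69], [-0.41, -0.28, -0.88, 0, -0.69], [-0.41, -0.22, -0.9, 0, -0.69], [-0.41, -0.15, -0.91, 0, -0.69]]])

```text
clock: 62.72
position: [0.5781, -0.1308, 0.2268]
orientation: [-0.919, -3.001, 0.001]
contact_force: [-0.6, -0.4, -0.1]
grip_width: 0.0272
finger_force: 10.4
```

Call:
send_rows(series=[[[-0.41, -0.09, -0.92, 0, -0.69], [-0.41, -0.03, -0.92, 0, -0.7], [-0.41, 0.04, -0.92, 0, -0.69], [-0.41, 0.1, -0.92, 0, -0.7], [-0.41, 0.16, -0.91, 0, -0.69]]])

```text
clock: 63.35
position: [0.4901, -0.2928, 0.227]
orientation: [-0.388, -3.115, -0.001]
contact_force: [0.8, -0.0, -1.3]
grip_width: 0.0269
finger_force: 10.4
```

Call:
send_rows(series=[[[-0.41, 0.23, -0.89, 0, -0.7], [-0.41, 0, 0, 0, 0], [-0.41, 0, 0, 0, 0]]])

```text
clock: 63.72
position: [0.4736, -0.3235, 0.2275]
orientation: [-0.283, -3.128, -0.002]
contact_force: [-0.5, -0.7, -1.8]
grip_width: 0.0274
finger_force: 10.4
```

Run:
```python
from meas import *
slot(-.075,-.02,.135,.225)
print(pose()[:2])
p=cv2.imread('pics/m_scene.png'); cv2.imwrite('pics/c4.png',cv2.resize(p[130:290,90:250],(560,560),interpolation=cv2.INTER_CUBIC))
```

```text
scene 0.145 25 s [-0.0525 -0.0287] w [-0.0345  0.0169]
scene 0.155 40 s [-0.0545 -0.0287] w [-0.0337  0.0172]
scene 0.165 30 s [-0.0506 -0.0288] w [-0.0332  0.0188]
scene 0.175 66 s [-0.0555 -0.0283] w [-0.031   0.0173]
scene 0.185 89 s [-0.0545 -0.0282] w [-0.0248  0.0102]
scene 0.195 74 s [-0.0547 -0.0282] w [-0.0134  0.0062]
scene 0.205 33 s [-0.0533 -0.029 ] w [-0.0114  0.0074]
scene 0.215 31 s [-0.0545 -0.0301] w [-0.0111  0.0086]
top 0.175 10 s [-0.0352 -0.0283] w [0.0134 0.0171]
(array([ 0.47432827, -0.32281465,  0.2279896 ]), np.float64(169.7779087284322))
```

View pics/c4.png

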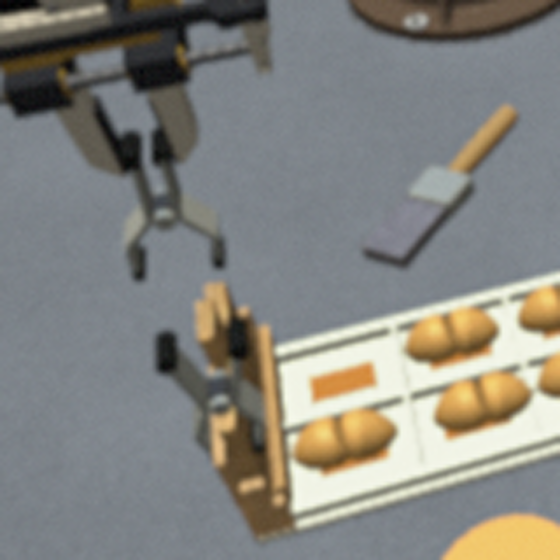

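The second clip is held open and upright at (165,210). The first clip is gripping the board and end plate at (218,390). Shifting this one 5 mm along tray y and 2 mm outward, then lowering it.

Call:
send_rows(series=[[[-0.41, 0.05, 0.12, 0, 0], [-0.41, 0, 0, 0, 0], [-0.41, 0, 0, 0.6, 0], [-0.41, 0, 0, 0.4, 0], [-0.41, 0, 0, 0.2, 0]]])

```text
clock: 64.45
position: [0.4725, -0.3189, 0.1793]
orientation: [-0.282, -3.128, -0.001]
contact_force: [-0.4, -0.0, -1.0]
grip_width: 0.027
finger_force: 10.4
```

Call:
send_rows(series=[[[-0.41, 0, 0, 0.3, 0], [-0.41, 0, 0, 0.3, 0], [-0.41, 0, 0, 0.3, 0], [-0.41, 0, 0, 0.25, 0], [-0.41, 0, 0, 0, 0]]])

```text
clock: 65.08
position: [0.4741, -0.3184, 0.1346]
orientation: [0.281, 3.127, 0.001]
contact_force: [0.9, 1.6, 2.8]
grip_width: 0.0273
finger_force: 11.4
```

Run:
```python
from meas import *
slot(-.075,-.02,.05,.14)
s=pose(); print(s[0],s[2]['contact_force'],s[2]['moment'])
```

```text
scene 0.05 8 s [-0.0416 -0.0216] w [0.002  0.0153]
scene 0.06 25 s [-0.0507 -0.0235] w [-0.0271  0.0203]
scene 0.07 22 s [-0.0513 -0.0301] w [-0.0299  0.021 ]
scene 0.08 31 s [-0.0551 -0.031 ] w [-0.029   0.0226]
scene 0.09 67 s [-0.0573 -0.0308] w [-0.027   0.0195]
scene 0.1 48 s [-0.0557 -0.0288] w [-0.0203  0.0129]
scene 0.11 38 s [-0.0553 -0.0308] w [-0.0051  0.011 ]
scene 0.12 20 s [-0.0528 -0.0307] w [-0.0069  0.0127]
scene 0.13 33 s [-0.0429 -0.0203] w [-0.0121  0.0239]
top 0.05 9 s [-0.0728 -0.0411] w [-0.0074  0.0151]
top 0.06 11 s [-0.0739 -0.0329] w [-0.0087  0.0195]
top 0.07 5 s [-0.0737 -0.0397] w [-0.0086  0.0186]
top 0.08 25 s [-0.0743 -0.031 ] w [-0.0127  0.0234]
top 0.09 5 s [-0.0714 -0.0685] w [-0.0104  0.0017]
[ 0.47388794 -0.31851644  0.13460659] [1.3751928  0.58129364 3.29587292] [ 0.56677755 -0.51375841 -0.01691532]
```

Call:
send_rows(series=[[[-0.41, 0, 0, -0.04, 0], [0, 0, 0, 0, 0], [0.2, 0, 0, 0, 0], [0.7, 0, 0, 0, 0], [0.7, 0, 0, 0, 0]]])

```text
clock: 65.8
position: [0.4729, -0.3191, 0.136]
orientation: [0.282, 3.129, 0.0]
contact_force: [-0.2, -0.0, -0.9]
grip_width: 0.0626
finger_force: 0.0
```

Call:
send_rows(series=[[[0.7, 0, 0, 0, 0], [0.7, 0, 0, -0.3, 0], [0.7, 0, 0, -0.8, 0], [0.7, 0, 0, -0.8, 0], [0.7, 0, 0, -0.8, 0]]])

```text
clock: 66.42
position: [0.473, -0.3189, 0.2459]
orientation: [0.282, 3.128, -0.0]
contact_force: [0.4, -0.4, 0.1]
grip_width: 0.078
finger_force: 0.0
```

Call:
send_rows(series=[[[0.7, -0.1, 0.9, 0, 0], [0.7, -0.1, 0.9, 0, 0], [0.7, 0, 0.9, 0, 0], [0.7, 0, 0.9, 0, 0], [0.7, 0, 0.9, 0, 0]]])

```text
clock: 67.05
position: [0.5132, -0.1421, 0.2449]
orientation: [0.282, 3.128, -0.0]
contact_force: [-0.1, 1.2, 0.4]
grip_width: 0.078
finger_force: 0.0
```

Call:
send_rows(series=[[[0.7, 0, 0.9, 0, 0], [0.7, 0, 0.9, 0, 0], [0.7, 0, 0.9, 0, 0], [0.7, 0, 0, 0, 0], [0.7, 0, 0, 0, 0]]])

```text
clock: 67.68
position: [0.5323, -0.0376, 0.2444]
orientation: [0.282, 3.129, -0.001]
contact_force: [-0.1, -0.7, 0.1]
grip_width: 0.0781
finger_force: 0.0
```

Run:
```python
from meas import *
slot(-.075,-.022,.05,.17); print('--'); slot(.022,.075,.05,.17)
cookies(.4,.65,-.325,-.06,.02)
p,d,i=cam("top"); P=cloud(d,i); X,Y,Z=P[...,0],P[...,1],P[...,2]
for y0,y1 in((.42,.46),(.32,.36)):
    m=(X>.4)&(X<.64)&(Y>y0)&(Y<y1)&(Z>.126)&(Z<.135); print("board",m.sum(),np.median(P[m],0).round(3))
q=cv2.imread('pics/m_scene.png'); t=cv2.imread('pics/m_top.png')
cv2.imwrite('pics/f.png',np.hstack([cv2.resize(q[180:300,120:240],(400,400),interpolation=cv2.INTER_CUBIC),cv2.resize(t[190:290,400:500],(400,400),interpolation=cv2.INTER_CUBIC)]))
```

```text
scene 0.05 6 s [-0.0409 -0.0226] w [0.0018 0.0023]
scene 0.06 8 s [-0.035  -0.0272] w [0.0021 0.0098]
scene 0.07 11 s [-0.0431 -0.0333] w [-0.0124  0.0143]
scene 0.08 22 s [-0.0566 -0.0338] w [-0.0226  0.0175]
scene 0.09 43 s [-0.0589 -0.0329] w [-0.0239  0.0158]
scene 0.1 28 s [-0.0551 -0.031 ] w [-0.0039  0.0133]
scene 0.11 67 s [-0.0602 -0.0324] w [-0.0081  0.0101]
scene 0.12 34 s [-0.0564 -0.0329] w [-0.0113  0.016 ]
scene 0.13 29 s [-0.0579 -0.0315] w [-0.0132  0.0189]
scene 0.14 31 s [-0.0565 -0.0317] w [-0.0151  0.0267]
scene 0.15 96 s [-0.0582 -0.0323] w [-0.02    0.0293]
scene 0.16 21 s [-0.0568 -0.0316] w [-0.0172 -0.0109]
top 0.06 9 s [-0.0734 -0.0561] w [-0.0093  0.0046]
top 0.07 12 s [-0.0716 -0.0416] w [-0.0155  0.0122]
top 0.08 38 s [-0.0743 -0.0255] w [-0.0191  0.0173]
top 0.09 54 s [-0.0717 -0.0233] w [-0.0157  0.0162]
top 0.1 22 s [-0.0699 -0.0242] w [-0.014   0.0131]
top 0.11 84 s [-0.0581 -0.0324] w [-0.009   0.0064]
top 0.12 18 s [-0.0568 -0.0341] w [-0.0105 -0.0074]
top 0.13 29 s [-0.0577 -0.0334] w [-0.0121  0.0162]
top 0.14 20 s [-0.0575 -0.0332] w [-0.0139  0
[... 755 characters left out ...]
.0264 0.064 ] w [0.0015 0.0134]
top 0.06 10 s [0.023  0.0349] w [0.0018 0.0078]
top 0.07 15 s [0.0265 0.0568] w [-0.0212  0.0116]
top 0.08 39 s [0.0233 0.0734] w [-0.0144  0.0175]
top 0.09 52 s [0.0231 0.0648] w [-0.0195  0.0157]
top 0.1 20 s [0.0283 0.0548] w [-0.0095  0.0117]
top 0.11 74 s [0.0311 0.056 ] w [-0.0111  0.0065]
top 0.12 23 s [0.0317 0.0569] w [-0.0138 -0.0089]
top 0.13 33 s [0.0315 0.0558] w [-0.0163  0.0131]
top 0.14 15 s [0.0309 0.0573] w [-0.0207  0.0265]
top 0.15 104 s [0.0312 0.0557] w [-0.023   0.0269]
top 0.16 9 s [0.0312 0.0548] w [-0.0173  0.0139]
cookie 100 [ 0.5587 -0.2921] ang 54.3 ext [0.03  0.045] z 0.047
board 71 [0.496 0.44  0.13 ]
board 39 [0.507 0.323 0.129]
```

View pics/f.png

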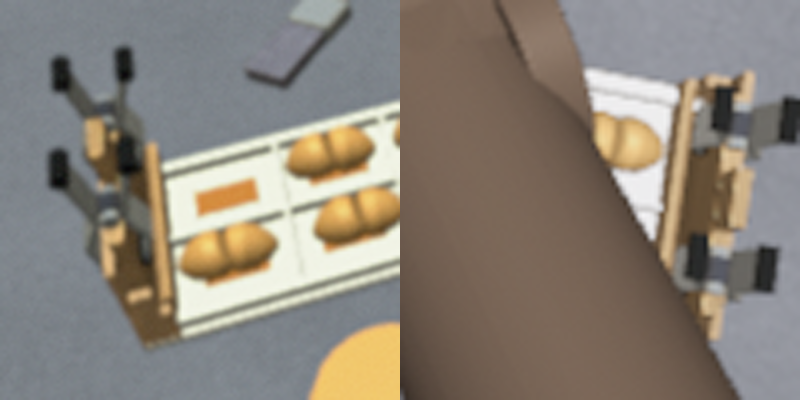

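Both clips grip the board and end plate, one on each side of the tab. The arm hides part of the top view, so I'm moving it clear for a last check of the cookies and rack.

Call:
send_rows(series=[[[0.7, 0.5, 0.8, 0, 0], [0.7, 0.5, 0.8, 0, 0], [0.7, 0.5, 0.8, 0, 0], [0.7, 0.5, 0.8, 0, 0], [0.7, 0, 0, 0, 0]]])

```text
clock: 68.6
position: [0.4754, 0.1058, 0.2444]
orientation: [0.275, 3.129, 0.001]
contact_force: [0.7, -0.5, 0.2]
grip_width: 0.0783
finger_force: 0.0
```

Run:
```python
from h import *
print(pose()[0])
cookies(.4,.65,-.325,-.06,.02); cookies()
p,d,i=cam("scene"); P=cloud(d,i); X,Y,Z=P[...,0],P[...,1],P[...,2]
for y0,y1 in((.42,.46),(.31,.36)):
    m=(X>.4)&(X<.64)&(Y>y0)&(Y<y1)&(Z>.126)&(Z<.135); print("board",m.sum(),np.median(P[m],0).round(3))
p,d,i=cam("top"); P=cloud(d,i); X,Y,Z=P[...,0],P[...,1],P[...,2]
a=np.array([np.cos(np.radians(-10.3)),np.sin(np.radians(-10.3))]); q=P[...,:2]-np.array((.5153,-.3348)); s=q@a; w=q@np.array([-a[1],a[0]])
m=(abs(s)<.027)&(abs(w)<.014)&(Z>.122)&(Z<.14); print("tab",m.sum(),np.percentile(Z[m],[50]),np.percentile(w[m],[5,95]),np.percentile(s[m],[3,97]))
m=(abs(s)<.06)&(abs(w)<.012)&(Z>.094)&(Z<.102); print("edge",m.sum(),np.percentile(w[m],[5,95]))
```

```text
[0.47536289 0.10577413 0.24443992]
cookie 205 [ 0.5882 -0.1227] ang 78.6 ext [0.03 0.06] z 0.047
cookie 212 [ 0.5775 -0.1946] ang 76.5 ext [0.032 0.061] z 0.046
cookie 215 [ 0.5596 -0.2861] ang 77.0 ext [0.031 0.061] z 0.047
cookie 219 [ 0.5214 -0.1116] ang 78.9 ext [0.031 0.064] z 0.049
cookie 217 [ 0.5063 -0.1918] ang 79.3 ext [0.031 0.061] z 0.051
board 36 [0.495 0.441 0.131]
board 37 [0.509 0.323 0.13 ]
tab 79 [0.1294607] [-0.00710683  0.003054  ] [-0.01920748  0.01467654]
edge 62 [-0.00631166  0.01134054]
```

The cookie in the middle far pocket has shifted about 9 mm but is still within tolerance. The short board's tab reads 19 mm from where it started, so I'm checking numerically whether it leans or has moved. I've already viewed 15 pictures, one over the limit of 14, so I won't open any more.

Run:
```python
from h import *
z=np.load("c_scene.npz"); i=r.camera_info("scene"); p,d,_=cam("scene")
zt=np.load("c_top.npz"); it=r.camera_info("top"); pt,dt,_=cam("top")
for nm,D,I in(("scene before",z["d"],i),("scene now",d,i),("top before",zt["d"],it),("top now",dt,it)):
    P=cloud(D,I); X,Y,Z=P[...,0],P[...,1],P[...,2]
    for lo,hi in((.035,.05),(.05,.065),(.065,.08),(.08,.095),(.095,.11),(.11,.125),(.125,.136)):
        m=(X>.44)&(X<.57)&(Y>.29)&(Y<.362)&(Z>lo)&(Z<hi)
        if m.sum()>4: print(nm,lo,m.sum(),"y",np.percentile(Y[m],[5,50,95]).round(4),"x",np.percentile(X[m],[2,98]).round(3))
```

```text
scene before 0.035 113 y [0.3331 0.3393 0.3463] x [0.456 0.555]
scene before 0.05 107 y [0.334  0.3406 0.3473] x [0.46  0.555]
scene before 0.065 117 y [0.334  0.3399 0.3488] x [0.458 0.555]
scene before 0.08 119 y [0.3341 0.34   0.3473] x [0.46  0.555]
scene before 0.095 98 y [0.3355 0.3409 0.3505] x [0.46  0.553]
scene before 0.11 53 y [0.3372 0.3402 0.3498] x [0.489 0.523]
scene before 0.125 41 y [0.3381 0.3415 0.3482] x [0.488 0.522]
scene now 0.035 92 y [0.3284 0.335  0.3425] x [0.455 0.556]
scene now 0.05 94 y [0.327  0.3332 0.3404] x [0.458 0.556]
scene now 0.065 93 y [0.3243 0.3308 0.3407] x [0.46  0.555]
scene now 0.08 100 y [0.3222 0.328  0.3378] x [0.461 0.556]
scene now 0.095 102 y [0.3221 0.3268 0.3372] x [0.458 0.556]
scene now 0.11 44 y [0.3201 0.3223 0.3321] x [0.492 0.525]
scene now 0.125 38 y [0.3195 0.324  0.33  ] x [0.492 0.525]
top before 0.035 58 y [0.3258 0.3355 0.3419] x [0.444 0.554]
top before 0.05 55 y [0.3316 0.3363 0.3418] x [0.456 0.553]
top before 0.065 55 y [0.3313 0.3365 0.3417] x [0.458 0.553]
top before 0.08 67 y [0.3315 0.3375 0.3434] x [0.458 0.555]
top before 0.095 120 y [0.3329 0.3386 0.3487] x [0.457 0.552]
top before 0.11 27 y [0.3351 0.3367 0.3418] x [0.488 0.523]
top before 0.125 68 y [0.3354 0.3412 0.3464] x [0.489 0.523]
top now 0.035 35 y [0.3247 0.3346 0.3566] x [0.451 0.563]
top now 0.05 6 y [0.3272 0.3318 0.3332] x [0.461 0.542]
top now 0.065 7 y [0.3227 0.3245 0.329 ] x [0.457 0.528]
top now 0.08 30 y [0.3201 0.3277 0.3344] x [0.458 0.553]
top now 0.095 92 y [0.3189 0.3269 0.3353] x [0.459 0.557]
top now 0.11 9 y [0.3178 0.3212 0.325 ] x [0.49  0.512]
top now 0.125 63 y [0.3163 0.3219 0.3264] x [0.491 0.524]
```

The short board only leans about 0.13 rad in its own rack slot. Its foot has moved under 5 mm against the 30 mm limit, so I'm handing the job in.

```bash
python3 -c "
from station import r
print(r.close_job())"
```

```text
the job is handed in; nothing more can be done
None
```

I handed the job in at about 69 s and no verdict came back: my last readings put all five cookies in pockets, the 136 mm board in the slot and both clips on it, with one cookie about 9 mm off centre (limit 15 mm), the short board leaning in its rack slot, and 15 pictures viewed against your limit of 14.

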